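# Fit a socket to the jig's covered nut

## Task

Take the spatter cover off the middle nut of the welding jig and hang it by its handle on the hook. Then find which of the three sockets fits the middle nut (the only one that goes right down over it to the plate), leaving the other two standing mouth-down on the bench, and push the right one fully home over the nut. Finish while still gripping it there, without letting go; don't disturb the other things on the bench.

Things in the scene. Friction and masses are not known exactly. Their poses are not given: they have to be found in the camera images.
- jig (a point): welding jig: dark steel plate 90 x 260 x 12 mm, fixed on the bench, carrying three nuts in a row along its own y axis, 85 mm apart. This point is the middle of its top face, 12 mm above the bench; the middle nut stands here, under the cover. x across the plate, z up.
- nut_p (a point): one of three steel hex nuts fixed on the jig: 22 mm tall (top 4 mm chamfered, stud 4 mm above), 18, 24 or 30 mm across flats, each in a round steel collar 10 mm tall. Sizes change places and are not told. The matching socket goes down to the jig's face; a bigger one stops on the collar, a smaller one on the nut. Point: its axis, on the jig's face; flats face own +x and -x and every 60 degrees.
- nut_q (a point): another nut; as nut_p.
- nut_r (a point): another nut; as nut_p.
- cover (a point): spatter cover: grey sheet-steel box, open below, 76 x 76 x 44 mm tall, about 180 g, standing loose over the middle nut. A rigid bail handle on top has a level bar along the cover's own y: 90 mm long, 8 mm thick, 50 mm free below it; its legs lean in from the bar's ends to 68 mm apart on the box. This point is the middle of the bar, 98 mm above the lower edge; z up.
- cover_body: the same cover, origin at the middle of its lower edge, 98 mm below the bar.
- hook (a point): hook: level steel rod 8 mm thick on an upright post 16 mm thick, axis 200 mm above the bench. Its free end points along own -x and turns up there (top 16 mm above the rod's axis, the stand's highest part). x level, towards the post; z up. Point: on the rod's axis, 30 mm from the upturned end, 50 mm from the post's axis. The 100 mm square foot lies 10 to 110 mm along +x.
- hook_body: the hook stand, fixed; origin on the bench 200 mm below hook.
- socket_small (a point): the smallest of three steel deep sockets, standing mouth-down on the bench: hexagonal outside and inside (flats parallel), 70 mm tall, 28 mm across outer flats; bore 20.5 mm across flats, 45 mm deep, open below; flat closed top with a dark square; about 180 g. Two flats face along its own +x and -x, the rest every 60 degrees. This point is its centre, 35 mm above the mouth; z up.
- socket_medium (a point): the middle-sized of three steel deep sockets, standing mouth-down on the bench: hexagonal outside and inside (flats parallel), 70 mm tall, 34 mm across outer flats; bore 26.5 mm across flats, 45 mm deep, open below; flat closed top with a dark square; about 220 g. Two flats face along its own +x and -x, the rest every 60 degrees. This point is its centre, 35 mm above the mouth; z up.
- socket_large (a point): the largest of three steel deep sockets, standing mouth-down on the bench: hexagonal outside and inside (flats parallel), 70 mm tall, 40 mm across outer flats; bore 32.5 mm across flats, 45 mm deep, open below; flat closed top with a dark square; about 270 g. Two flats face along its own +x and -x, the rest every 60 degrees. This point is its centre, 35 mm above the mouth; z up.
- socket_small_body: the same socket small's body, origin at the middle of its mouth.
- socket_medium_body: the same socket medium's body, origin at the middle of its mouth.
- socket_large_body: the same socket large's body, origin at the middle of its mouth.
- hammer_grip (a point): bystander: a hammer lying on the bench; this point is on its handle.
- wrench_grip (a point): bystander: an open-ended wrench lying on the bench; this point is on its handle.
- bolt (a point): bystander: a hex-head bolt, 60 mm, standing on its head; this point is its middle.
- tube (a point): bystander: an offcut of square aluminium tube, 110 x 30 x 30 mm; this point is its middle.
- bracket (a point): bystander: a steel angle bracket 70 x 50 x 60 mm; this point is in its foot.
- washer: bystander: a large washer, 36 mm across, 5 mm thick; origin under its centre.
Not all that is in view belongs to the job. What is shaped like the socket_large_body but orange or purple is not meant.

How it is judged:
By the outcome, as a careful person would: the job done as asked, in the order asked, and still so for the second after the job is handed in, while the arm keeps its last pose, push and grip.
It also fails if it takes over 72 s, if anything falls off the work surface, if the arm or the gripper's body presses on something with over 40 N, if the wrist force passes 120 N, or if a joint passes its speed limit or range.

## Robot

A 7-joint arm with a two-finger parallel gripper is mounted at the origin on the work surface. World frame = base frame: x ahead of the robot, y to its left, z up, the work surface at z = 0. Lengths are in m, angles in degrees, forces in N, time in s.
With the tool pointing down it reaches from about 0.4 to 0.85 m from the base axis. Payload 4.5 kg.
Tool frame: the origin (TCP) lies midway between the tips of the shut fingers; the grasp point (between the pads) lies 19 mm behind it; y points along the fingers, x is the direction in which the jaws open and shut, and the axes are right-handed (so a half turn about y gives the same grasp; the last joint's range is limited). The gripper opens to 85 mm and grips with 20 to 120 N. Pads are 22 mm wide; open, the fingers measure 114 mm over their backs; the gripper's body (76 mm by 85 mm) begins 54 mm behind the grasp point. The pads swing forward as they close: fully open they stand 13 mm farther back than shut.
Start: joints at [75.218, 39.483, -11.15, 89.685, 9.013, 51.709, -12.324], TCP at [0.18, -0.599, 0.231] pointing down, gripper open.
Joint ranges: [-172.22, 172.22], [-26.19, 119.32], [-84.43, 86.54], [7.71, 146.69], [-57.33, 237.33], [2.42, 119.75], [-152.13, 152.13]. Speed limits (degrees/s): [147.25, 147.25, 180, 180, 180, 180, 180].

## Interface

Orientations are given as a 3x3 rotation matrix whose columns are the frame's x, y, z axes.
In Python, from cell import bot gives the robot as it stands.
- The arm moves only by the shell command python3 -m jog 'ROWS' [FORCE]. ROWS is JSON, a list of rows, each a list of 5 numbers: the shift along the tool's x, y, z in cm, then the turn about the tool's y in degrees, then the opening, from -1 (shut) to 1 (fully open). In form: [[x, y, z, twist, claw], ...]. A call has 1 to 12 rows; each row is the pose to reach, as a shift and turn from the pose commanded when the call began, along the tool's axes at that moment; what a row does not reach only later rows make up. A row lasts 1/12 s, in which the tool goes at most 41.7 mm and 7.16 degrees, less where a joint would pass 70% of its speed; a pose out of reach is approached as far as the arm can. A call with a gripper value outside its range is refused whole. The fingers move at their own pace and stop on an object; FORCE is the grip in N (left out, the last holds). Time passes only in rows, so rows that repeat a pose let the fingers close. It gives the time, the measured TCP pose, the force and the opening at its end, in the units of the state.
- bot.get_obs(): the state, without advancing time (a new reading comes with each control period).
- bot.camera(name): name is "side" or "top"; returns (picture, depth): 384x512x3 uint8, blue, green, red; 384x512 float32, m along the optical axis (not along the pixel's ray), 0 where there is no reading.
- bot.camera_info(name): a dict with "fx", "fy", "cx", "cy" (pixels), "world_from_camera" (4x4, takes a point from camera to world coordinates). Camera axes: x right, y up, looking along -z (the intrinsics and any distortion apply to the point x, -y, -z); pixel columns grow to the right and rows downward; lengths in m; the calibration is good to about 2 mm. A picture is of the moment at which its call begins. camera_info takes no time and is no camera call.
- bot.hand_in(): hands the job in, once; it reports no verdict.
Trained networks look in the newest picture that a camera, given by its name, has taken for a name from the list of things; names that differ only in an ending like _2 or _b are one class to them, and where a whole thing is asked for, a point or a joint stands for the part that bears it (a point fixed in the world has none). Each returns a list of dicts, best first, with "p" (0 to 1); they miss things now and then, are a little off and sometimes report something else, mostly with a low value. They report only what shows in the picture. A call takes as long as a camera call. They do not tell look-alikes from the thing itself.
- bot.recognise(camera, query): "uv" ([column, row] in pixels, amid what is visible of it).
The state is a dict: "time_s": time; "qpos": joint angles; "joint_vel": joint speeds; "tau": joint torques, N m; "ee_pos": TCP position; "orientation": TCP orientation; "ft_force": force on the tool from outside, world axes, zero at the start; "moment": the same for the moment, N m; "width": finger opening in m.
Only numpy, scipy, OpenCV 4.12 (cv2) and the standard library are available. Lean on these libraries where they do the work, as an engineer would, in place of code of your own. Each camera call takes 0.05 s, during which the arm holds its last target.

## Working session

There is one attempt and no reset: what is moved stays moved. The work goes in short steps, Python scripts to look and compute and a shell command to move; the robot and the scene stay as the last step left them, time stands still between calls to the robot, and variables do not carry over. Pictures are saved under pics/ and viewed, and the job is handed in when it is done.

```bash
ls; mkdir -p pics
python3 - <<'E'
from cell import bot
import cv2,numpy as np
print({k:np.round(v,3).tolist() for k,v in bot.get_obs().items()})
for n in("side","top"):
    p,d=bot.camera(n); cv2.imwrite(f"pics/{n}0.png",p); np.save(f"pics/{n}0.npy",d); i=bot.camera_info(n); print({k:np.round(v,4).tolist() for k,v in i.items()})
E
```

```text
pics
{'time_s': 0.0, 'qpos': [75.217, 39.534, -11.143, 89.748, 9.014, 51.71, -12.325], 'joint_vel': [-0.015, -0.013, 0.021, 0.038, -0.004, -0.178, -0.028], 'tau': [-0.001, -53.961, -1.267, -15.854, 0.009, 0.009, 0.0], 'ee_pos': [0.18, -0.598, 0.23], 'orientation': [[0.288, -0.001, 0.958], [-0.958, 0.002, 0.288], [-0.002, -1.0, -0.0]], 'ft_force': [-0.02, 0.339, -0.122], 'moment': [-0.032, 0.001, 0.065], 'width': 0.085}
{'fx': 467.8211, 'fy': 467.8211, 'cx': 255.8468, 'cy': 196.9673, 'world_from_camera': [[0.8681, 0.3345, -0.3668, 0.1405], [-0.4964, 0.5762, -0.6493, -0.8046], [-0.0058, 0.7457, 0.6662, 0.937], [0.0, 0.0, 0.0, 1.0]]}
{'fx': 398.0487, 'fy': 398.0487, 'cx': 254.1652, 'cy': 192.7156, 'world_from_camera': [[0.0236, 0.9873, -0.1573, 0.3754], [-0.9997, 0.0225, -0.0089, -0.0434], [-0.0053, 0.1575, 0.9875, 1.2342], [0.0, 0.0, 0.0, 1.0]]}
```

View pics/side0.png

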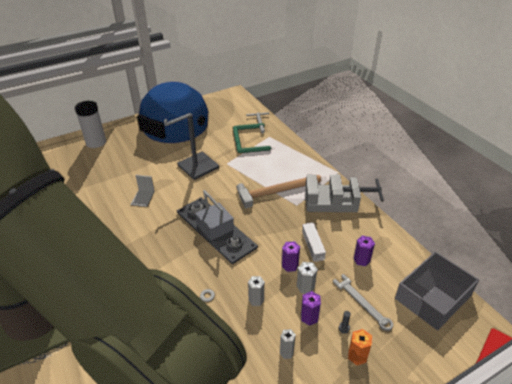

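View pics/top0.png

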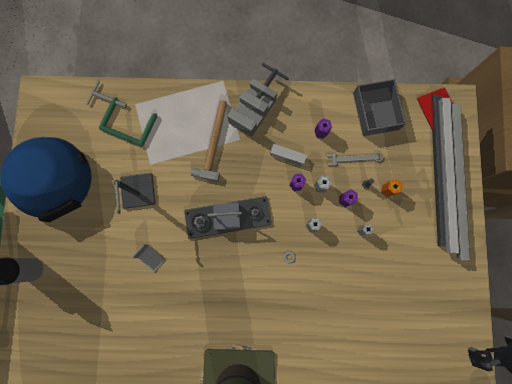

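```bash
cat > h.py <<'E'
from cell import bot
import cv2,numpy as np
def cloud(n,d,i=None):
    i=i or bot.camera_info(n); v,u=np.mgrid[:d.shape[0],:d.shape[1]]
    P=np.stack([(u-i['cx'])/i['fx']*d,-(v-i['cy'])/i['fy']*d,-d],-1); W=np.array(i['world_from_camera'])
    return P@W[:3,:3].T+W[:3,3]
def proj(n,X):
    i=bot.camera_info(n); W=np.linalg.inv(np.array(i['world_from_camera'])); c=W[:3,:3]@np.array(X,float)+W[:3,3]
    return np.array([i['cx']+i['fx']*c[0]/-c[2], i['cy']-i['fy']*c[1]/-c[2]])
def ray_z(n,uv,z):
    i=bot.camera_info(n); W=np.array(i['world_from_camera']); r=W[:3,:3]@np.array([(uv[0]-i['cx'])/i['fx'],-(uv[1]-i['cy'])/i['fy'],-1.]); o=W[:3,3]
    return o+r*(z-o[2])/r[2]
def pic(n,name,box=None,s=1):
    p,d=bot.camera(n); q=p
    if box: q=p[box[1]:box[3],box[0]:box[2]]
    cv2.imwrite(f'pics/{name}.png',cv2.resize(q,None,fx=s,fy=s,interpolation=cv2.INTER_CUBIC)); return p,d
E
python3 - <<'E'
from h import *
p=cv2.imread('pics/top0.png'); cv2.imwrite('pics/top0z.png',cv2.resize(p[160:280,100:300],None,fx=4,fy=4,interpolation=cv2.INTER_CUBIC))
cv2.imwrite('pics/top0s.png',cv2.resize(p[160:260,260:420],None,fx=5,fy=5,interpolation=cv2.INTER_CUBIC))
p=cv2.imread('pics/side0.png'); cv2.imwrite('pics/side0z.png',cv2.resize(p[100:270,130:330],None,fx=3.5,fy=3.5,interpolation=cv2.INTER_CUBIC))
for n in('side','top'):
  for q in ['jig','cover','cover_body','hook','hook_body','nut_p','socket_small','socket_medium','socket_large','bolt','bracket','washer']:
    print(n,q,[(np.round(r['uv'],1).tolist(),round(r['p'],2)) for r in bot.recognise(n,q)][:5])
E
```

```text
side jig [([224.0, 241.3], 0.89)]
side cover [([212.7, 218.5], 0.92), ([253.9, 292.7], 0.64), ([360.9, 305.6], 0.47)]
side cover_body [([212.6, 217.8], 0.85)]
side hook [([192.0, 161.6], 0.7)]
side hook_body []
side nut_p [([233.6, 243.3], 0.7), ([194.1, 207.4], 0.62)]
side socket_small [([287.3, 344.4], 0.87), ([194.7, 163.8], 0.23)]
side socket_medium [([254.3, 287.7], 0.93), ([307.8, 277.3], 0.31)]
side socket_large [([290.7, 256.8], 0.88), ([310.2, 306.8], 0.84), ([363.8, 248.3], 0.79), ([362.9, 344.4], 0.76), ([305.2, 275.5], 0.62)]
side bolt [([343.3, 323.7], 0.67)]
side bracket [([143.8, 190.0], 0.9)]
side washer []
top jig [([240.6, 215.9], 0.83)]
top cover [([321.7, 182.2], 0.65), ([224.1, 214.9], 0.6)]
top cover_body [([225.7, 214.9], 0.62)]
top hook [([133.0, 188.9], 0.73)]
top hook_body [([201.0, 223.3], 0.74), ([134.0, 191.0], 0.65)]
top nut_p [([255.1, 211.9], 0.47), ([197.7, 225.0], 0.44)]
top socket_small [([370.9, 227.5], 0.63)]
top socket_medium [([312.7, 222.4], 0.63)]
top socket_large [([320.8, 126.5], 0.82), ([325.0, 183.0], 0.63), ([297.3, 180.5], 0.56), ([390.7, 189.4], 0.54), ([346.2, 200.8], 0.53)]
top bolt [([367.6, 183.6], 0.42)]
top bracket [([146.0, 258.3], 0.92)]
top washer [([241.7, 217.3], 0.65), ([287.9, 256.7], 0.6)]
```

Run:
```python
from h import *
d=np.load('pics/top0.npy'); P=cloud('top',d)
np.set_printoptions(suppress=True,precision=3)
# bench check
print('bench z',np.median(P[300:330,60:180,2]))
m=(P[...,2]>0.005)
for nm,(a,b,c,e) in dict(hook=(100,165,175,215),jig=(180,190,280,270),bracket=(130,240,170,275)).items():
    Q=P[b:e,a:c].reshape(-1,3); Q=Q[Q[:,2]>0.006]; print(nm,len(Q),Q.min(0),Q.max(0)); print(np.histogram(Q[:,2],bins=np.arange(0,.24,.01))[0])
```

```text
bench z 0.0007427953914427299
hook 1222 [ 0.375 -0.043  0.006] [0.649 0.455 1.234]
[ 95 854  15   7   5   6   7   5   7   4   7  10   6   8   7   8   8   7
   8  12 109   9   0]
jig 2538 [ 0.342 -0.11   0.006] [0.576 0.185 1.234]
[ 304 1297  111   98   19  539   37    3    3    2    9   87    1    0
    0    0    0    0    0    0    0    0    0]
bracket 205 [ 0.32  -0.043  0.006] [0.416 0.338 1.234]
[102  16  13  15  13  26  13   0   0   0   0   0   0   0   0   0   0   0
   0   0   0   0   0]
```

View pics/top0z.png

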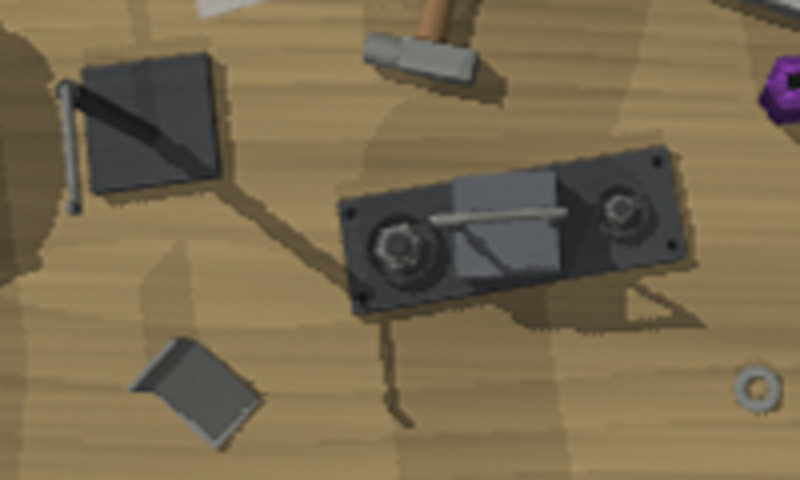

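View pics/top0s.png

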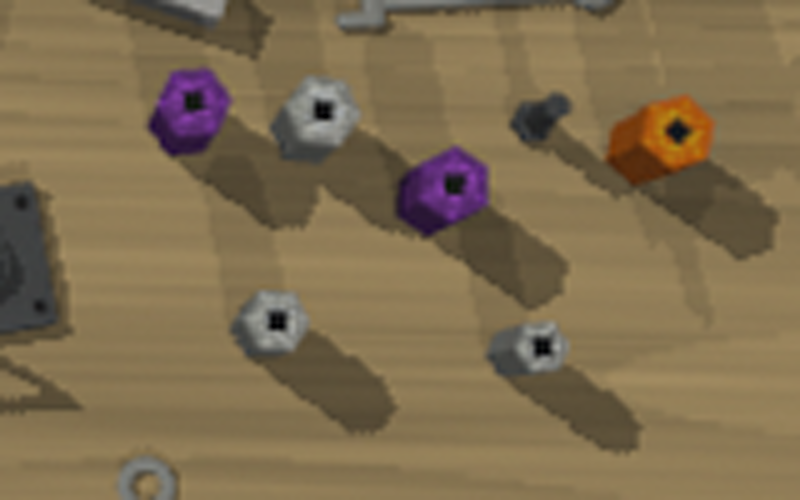

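View pics/side0z.png

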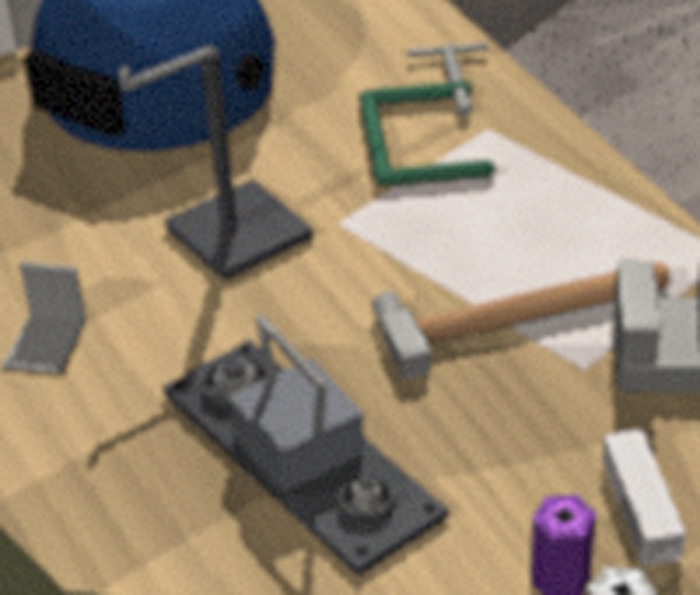

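Run:
```python
from h import *
np.set_printoptions(suppress=True,precision=4)
def rect(n,d,box,zl,zh,nm):
    P=cloud(n,d); a,b,c,e=box; Q=P[b:e,a:c].reshape(-1,3); Q=Q[(Q[:,2]>zl)&(Q[:,2]<zh)&(Q[:,0]>.3)]
    r=cv2.minAreaRect((Q[:,:2]*1000).astype(np.float32)); print(n,nm,len(Q),'mean',Q.mean(0),'rect',np.round(r[0],1),np.round(r[1],1),round(r[2],1))
    return Q
for n,bx in (('top',dict(jig=(180,190,280,245),hook=(100,165,175,215))),('side',dict(jig=(170,185,262,262),hook=(155,105,220,185)))):
    d=np.load(f'pics/{n}0.npy')
    rect(n,d,bx['jig'],.008,.016,'plate'); rect(n,d,bx['jig'],.05,.062,'covertop'); Q=rect(n,d,bx['jig'],.104,.13,'bar'); print(np.median(Q[:,2]),np.linalg.svd(Q[:,:2]-Q[:,:2].mean(0))[2][0])
    Q=rect(n,d,bx['hook'],.193,.206,'rod');print(np.median(Q[:,2]),np.linalg.svd(Q[:,:2]-Q[:,:2].mean(0))[2][0]); print(Q[Q[:,1].argsort()][::max(1,len(Q)//12)])
    rect(n,d,bx['hook'],.206,.225,'tip'); rect(n,d,bx['hook'],.05,.18,'post');rect(n,d,bx['hook'],.005,.02,'foot')
```

```text
top plate 1347 mean [0.4921 0.0406 0.0123] rect [521.6  53.7] [149.1 260.6] 10.7
top covertop 572 mean [0.492  0.0485 0.0564] rect [493.3  48.7] [76.6 76. ] 4.8
top bar 96 mean [0.4927 0.0495 0.1135] rect [493.2  49.1] [ 8.1 93.4] 4.5
0.11367856316738079 [ 0.0742 -0.9972]
top rod 102 mean [0.5294 0.3246 0.2028] rect [523.2 326.5] [87.4 15.3] 6.6
0.20328817278620026 [-0.9879 -0.1552]
[[0.4806 0.3139 0.2048]
 [0.4911 0.3176 0.2039]
 [0.5175 0.3198 0.2036]
 [0.4964 0.3209 0.2031]
 [0.4883 0.3223 0.2047]
 [0.5643 0.3235 0.1953]
 [0.5094 0.3242 0.2041]
 [0.5558 0.3248 0.1974]
 [0.5578 0.3263 0.2013]
 [0.5633 0.327  0.2004]
 [0.5382 0.3285 0.2059]
 [0.5543 0.3301 0.2048]
 [0.5573 0.3337 0.2028]]
top tip 26 mean [0.5046 0.3212 0.2098] rect [518.4 324.1] [83.4  6.8] 10.1
top post 90 mean [0.5579 0.3253 0.1184] rect [558.4 326. ] [ 7.5 15.2] 65.6
top foot 1010 mean [0.5697 0.3285 0.0134] rect [570.  336.9] [152.5 229.8] 3.6
side plate 1172 mean [0.4952 0.0153 0.012 ] rect [559.8  60.3] [233.6 261.7] 10.5
side covertop 535 mean [0.4869 0.0453 0.0556] rect [490.1  49.3] [77.4 82.2] 4.8
side bar 91 mean [0.4898 0.0453 0.1121] rect [490.3  47.3] [ 9.5 96.6] 3.7
0.11232072702791007 [ 0.0792 -0.9969]
side rod 85 mean [0.5232 0.3235 0.2009] rect [521.1 321.4] [91.7 14.5] 7.9
0.20132838873626802 [-0.993  -0.1184]
[[0.4758 0.3143 0.2021]
 [0.4955 0.3182 0.2003]
 [0.4811 0.319  0.2045]
 [0.5122 0.3199 0.2041]
 [0.4907 0.3216 0.2   ]
 [0.5476 0.3224 0.2017]
 [0.5064 0.3231 0.1974]
 [0.4918 0.3238 0.2017]
 [0.5206 0.3245 0.2057]
 [0.5432 0.3262 0.2044]
 [0.5185 0.3284 0.2009]
 [0.55   0.33   0.1934]
 [0.5656 0.3347 0.1998]]
side tip 15 mean [0.4937 0.3183 0.2105] rect [514.4 320.1] [81.2  7.6] 7.4
side post 1312 mean [0.5782 0.481  0.0932] rect [573.7 487.1] [302.1 161.8] 56.4
side foot 777 mean [0.5687 0.3615 0.013 ] rect [589.5 471.6] [443.2 219.4] 63.1
```

```bash
cat >> h.py <<'E'
def delta(xyz,yaw=None):
    """shift in tool axes (cm) and twist (deg about tool y) to put TCP at xyz with tool x heading yaw (world deg)"""
    o=bot.get_obs(); R=np.array(o['orientation']); d=R.T@(np.array(xyz)-o['ee_pos'])*100
    h=np.degrees(np.arctan2(R[1,0],R[0,0])); t=0 if yaw is None else -((yaw-h+180)%360-180)
    print('shift cm',np.round(d,2),'twist',round(t,1),'rows>=',round(max(np.linalg.norm(d)/4.17,abs(t)/7.16),1)); return d
def st():
    o=bot.get_obs(); R=np.array(o['orientation']); print('t',round(o['time_s'],2),'tcp',np.round(o['ee_pos'],4),'head',round(np.degrees(np.arctan2(R[1,0],R[0,0])),1),'tilt',np.round(R[2],3),'F',np.round(o['ft_force'],1),'w',round(o['width'],4),'q',np.round(o['qpos'],0))
E
python3 -c "
from h import *
st(); delta((.4937,.0233,.18),4.5); delta((.4937,.0233,.21),4.5)"
```

```text
t 1.3 tcp [ 0.1798 -0.5986  0.2313] head -73.3 tilt [ 0. -1.  0.] F [ 0.3 -0.7  0.3] w 0.0853 q [ 75.  39. -11.  90.   9.  52. -12.]
shift cm [-50.53   5.13  47.95] twist -77.8 rows>= 16.8
shift cm [-50.53   2.13  47.95] twist -77.8 rows>= 16.7
```

```bash
python3 -m jog '[[-3,0,2.8,-6,1],[-6,0,5.6,-13,1],[-9,0,8.5,-20,1],[-12,0,11.4,-27,1],[-15,0,14.2,-34,1],[-18,0,17.1,-41,1],[-21,0,20,-48,1],[-24,0,22.8,-55,1],[-27,0,25.6,-62,1],[-30,0,28.5,-69,1],[-33,0,31.3,-76,1],[-36,0,34.2,-77.8,1]]' 60; python3 -c "
from h import *
st(); delta((.4937,.0233,.16),4.5)"
```

```text
time_s: 2.3
ee_pos: [0.4043, -0.1539, 0.2315]
orientation: [[0.997, 0.0, -0.084], [0.084, -0.0, 0.997], [0.0, -1.0, -0.0]]
ft_force: [1.5, -0.3, 0.7]
width: 0.0857
t 2.3 tcp [ 0.4043 -0.1539  0.2315] head 4.8 tilt [ 0. -1. -0.] F [ 1.5 -0.3  0.7] w 0.0857 q [ 36.  28. -32. 121.  24.  38.  -7.]
shift cm [10.39  7.15 16.91] twist 0.3 rows>= 5.1
```

```bash
python3 -m jog '[[2,1,3.3,0,1],[4,2.5,6.7,0,1],[6,4,10,0,1],[8,5.5,13.4,0,1],[10.4,7.1,16.9,0,1],[10.4,7.1,16.9,0,1]]' ; python3 -c "
from h import *
st(); delta((.4937,.0233,.091),4.5); pic('top','t1',(160,150,320,270),5); pic('side','s1',(130,130,290,270),5)"
```

```text
time_s: 2.8
ee_pos: [0.4975, 0.0305, 0.1591]
orientation: [[0.996, 0.004, -0.089], [0.089, 0.007, 0.996], [0.004, -1.0, 0.007]]
ft_force: [0.7, 0.9, 0.1]
width: 0.0854
t 2.8 tcp [0.4975 0.0305 0.1591] head 5.1 tilt [ 0.004 -1.     0.007] F [0.7 0.9 0.1] w 0.0854 q [  7.  38. -25. 115.  29.  32. -33.]
shift cm [-0.47  6.81 -0.74] twist 0.6 rows>= 1.6
```

View pics/s1.png

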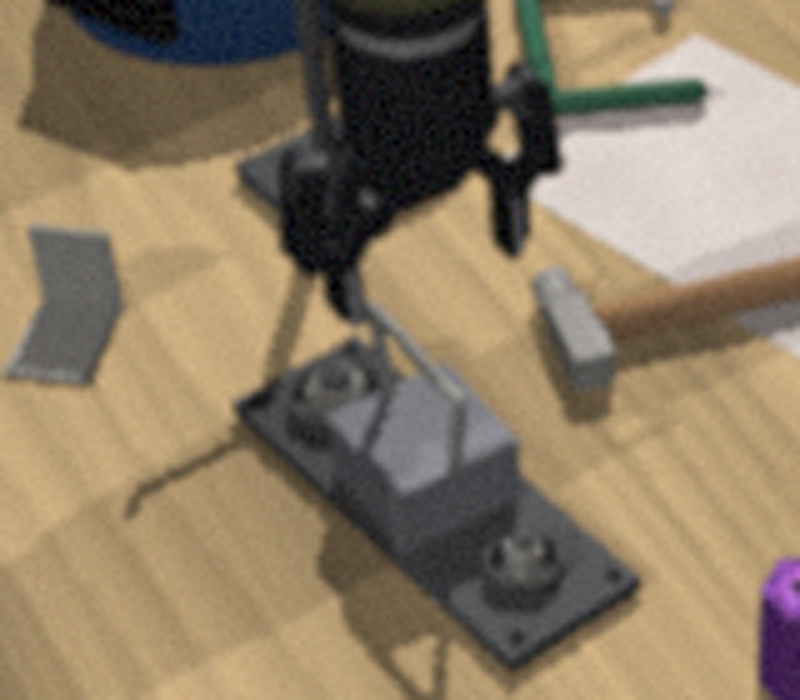

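Side view: the open fingers straddle the bail bar from above at about (360,290)–(510,250) of the crop; the path down is clear.

```bash
python3 -c "
from h import *
st(); delta((.4937,.0233,.091),4.5)"; python3 -m jog '[[0,2,0,0,1],[0,2,0,0,1],[0,2,0,0,1],[0,2,0,0,1]]'; python3 -c "
from h import *
st(); delta((.4937,.0233,.091),4.5)"
```

```text
t 2.9 tcp [0.4947 0.0238 0.1597] head 4.8 tilt [-0.    -1.     0.001] F [-1.1 -0.7  0. ] w 0.0852 q [  8.  38. -25. 115.  29.  33. -33.]
shift cm [-0.11  6.87 -0.05] twist 0.3 rows>= 1.6
time_s: 3.23
ee_pos: [0.494, 0.0198, 0.141]
orientation: [[0.997, 0.0, -0.077], [0.077, -0.001, 0.997], [0.0, -1.0, -0.001]]
ft_force: [-0.4, -0.2, 0.7]
width: 0.0852
t 3.23 tcp [0.494  0.0198 0.141 ] head 4.4 tilt [ 0.    -1.    -0.001] F [-0.4 -0.2  0.7] w 0.0852 q [  7.  40. -23. 116.  30.  30. -34.]
shift cm [-0.    5.    0.35] twist -0.1 rows>= 1.2
```

```bash
python3 -m jog '[[0,2,0.1,0,1],[0,4,0.2,0,1],[0,5,0.2,0,1],[0,5,0.2,0,1],[0,5,0.2,0,1],[0,5,0.2,0,1]]'; python3 -c "
from h import *
st(); delta((.4937,.0233,.091),4.5)"; python3 -m jog '[[0,0,0,0,-1],[0,0,0,0,-1],[0,0,0,0,-1],[0,0,0,0,-1],[0,0,0,0,-1],[0,0,0,0,-1],[0,0,0,0,-1],[0,0,0,0,-1],[0,0,0,0,-1],[0,0,0,0,-1],[0,0,0,0,-1],[0,0,0,0,-1]]' 60;  python3 -c "
from h import *
st(); pic('top','t2',(160,150,320,270),5); pic('side','s2',(130,130,290,270),5)"
```

```text
time_s: 3.73
ee_pos: [0.4947, 0.0229, 0.0914]
orientation: [[0.997, 0.002, -0.078], [0.078, 0.0, 0.997], [0.002, -1.0, 0.0]]
ft_force: [-0.7, -0.7, 0.2]
width: 0.0852
t 3.73 tcp [0.4947 0.0229 0.0914] head 4.5 tilt [ 0.002 -1.     0.   ] F [-0.7 -0.7  0.2] w 0.0852 q [  3.  44. -18. 118.  35.  22. -38.]
shift cm [-0.09  0.04  0.05] twist -0.0 rows>= 0.0
time_s: 4.73
ee_pos: [0.4943, 0.0232, 0.0904]
orientation: [[0.997, 0.001, -0.079], [0.079, 0.0, 0.997], [0.001, -1.0, -0.0]]
ft_force: [1.9, -0.5, 0.8]
width: 0.0057
t 4.73 tcp [0.4943 0.0232 0.0904] head 4.5 tilt [ 0.001 -1.    -0.   ] F [ 1.9 -0.5  0.8] w 0.0057 q [  3.  44. -18. 118.  35.  22. -38.]
```

View pics/s2.png

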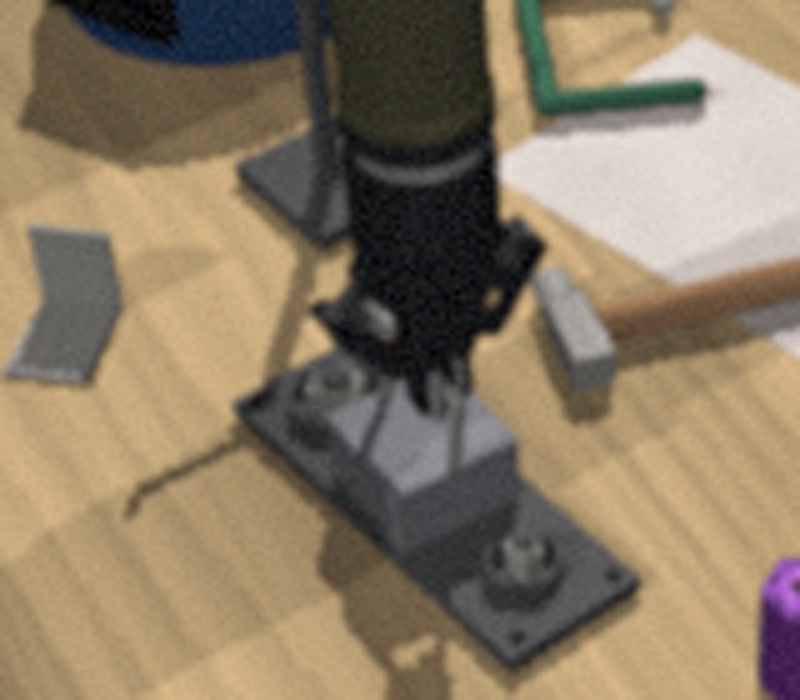

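The fingers have closed on the bar near its right end (crop 435,390); the width reads 5.7 mm, so I lift a little to confirm the hold.

```bash
python3 -m jog '[[0,0,0,0,-1],[0,0,0,0,-1],[0,-0.5,0,0,-1],[0,-1,0,0,-1],[0,-2,0,0,-1],[0,-3,0,0,-1],[0,-3,0,0,-1],[0,-3,0,0,-1],[0,-3,0,0,-1]]' 80; python3 -c "
from h import *
st(); pic('top','t3',(160,150,320,270),5); pic('side','s3',(130,130,290,270),5)"
```

```text
time_s: 5.58
ee_pos: [0.4934, 0.023, 0.12]
orientation: [[0.997, -0.001, -0.079], [0.079, -0.0, 0.997], [-0.001, -1.0, -0.0]]
ft_force: [0.2, 0.5, -1.1]
width: 0.0052
t 5.58 tcp [0.4934 0.023  0.12  ] head 4.5 tilt [-0.001 -1.    -0.   ] F [ 0.2  0.5 -1.1] w 0.0052 q [  5.  42. -21. 117.  32.  27. -36.]
```

View pics/s3.png

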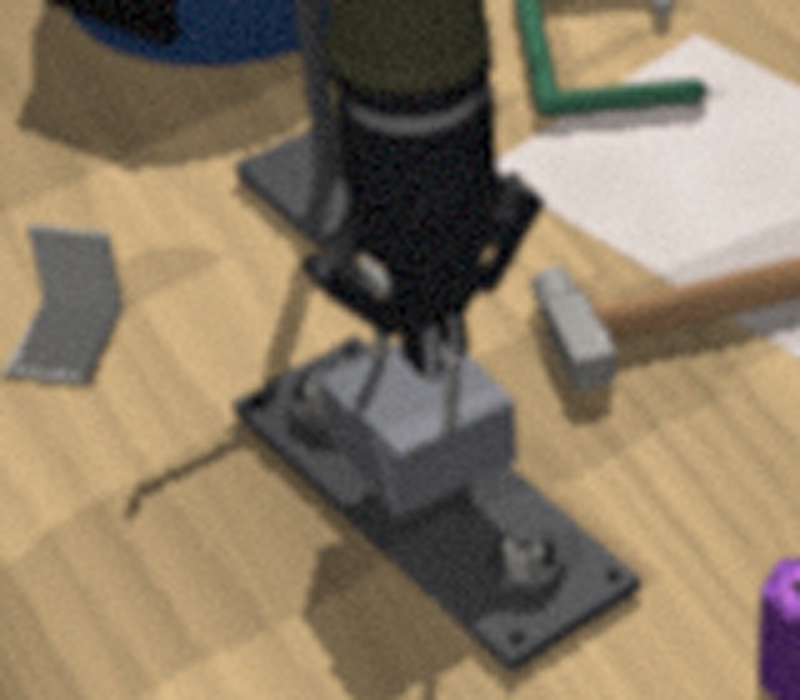

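```bash
python3 - <<'E'
from h import *
np.set_printoptions(suppress=True,precision=4)
for n,b in (('top',(100,165,175,215)),('side',(155,105,220,185))):
    d=np.load(f'pics/{n}0.npy'); P=cloud(n,d); Q=P[b[1]:b[3],b[0]:b[2]].reshape(-1,3)
    z=Q[(Q[:,2]>.19)&(Q[:,2]<.22)&(Q[:,1]>.3)&(Q[:,1]<.345)&(Q[:,0]<.6)]
    print(n,'x extent',z[:,0].min(),z[:,0].max())
    r=z[(z[:,0]<.548)]; v,_,x0,y0=0,0,0,0
    v=cv2.fitLine(r[:,:2].astype(np.float32),cv2.DIST_HUBER,0,.001,.001).ravel(); print(v,np.degrees(np.arctan2(v[1],v[0])), 'y at .51',v[3]+(0.51-v[2])*v[1]/v[0])
    p=Q[(Q[:,2]>.05)&(Q[:,2]<.195)&(abs(Q[:,1]-.326)<.02)&(abs(Q[:,0]-.558)<.03)]; print('post',p.min(0),p.max(0))
    h=P[:,:200].reshape(-1,3); h=h[(h[:,2]>.11)&(h[:,1]>.34)&(h[:,0]<.7)&(h[:,0]>.3)]; print('helmet',h.min(0),h.max(0))
E
python3 -c "
from h import *
delta((.4934,.023,.221),7.5)
delta((.422,.282,.221),7.5)"
```

```text
top x extent 0.47754173969653935 0.5671209157978958
[0.9861 0.1661 0.5104 0.3219] 9.559804 y at .51 0.3218041
post [0.552  0.3221 0.0506] [0.5671 0.3326 0.1949]
helmet [0.3004 0.4926 0.11  ] [0.6999 0.6997 0.1591]
side x extent 0.47440308652760266 0.5655668256346371
[0.9901 0.1405 0.5025 0.3204] 8.075296 y at .51 0.3214522
post [0.5484 0.3187 0.0503] [0.5655 0.3381 0.1934]
helmet [0.3002 0.4924 0.11  ] [0.6998 1.8013 0.2654]
shift cm [-2.000e-02 -1.012e+01 -1.000e-02] twist -3.0 rows>= 2.4
shift cm [ -5.09 -10.12  26.37] twist -3.0 rows>= 6.9
```

```bash
python3 -m jog '[[0,-2.5,0,0,-1],[0,-5,0,0,-1],[0,-7.5,0,0,-1],[0,-10.1,0,-1,-1],[-1,-10.1,2,-2,-1],[-2,-10.1,5,-3,-1],[-3,-10.1,8,-4,-1],[-4,-10.1,11,-4,-1],[-5,-10.1,14,-4,-1],[-5,-10.1,17,-4,-1],[-5,-10.1,20,-4,-1],[-5,-10.1,22,-4,-1]]'; python3 -c "
from h import *
st();delta((.422,.283,.221),8.5)"
```

```text
time_s: 6.68
ee_pos: [0.4257, 0.242, 0.2211]
orientation: [[0.988, -0.0, -0.151], [0.151, 0.002, 0.988], [-0.0, -1.0, 0.002]]
ft_force: [0.1, -0.5, -1.2]
width: 0.005
t 6.68 tcp [0.4257 0.242  0.2211] head 8.7 tilt [-0.    -1.     0.002] F [ 0.1 -0.5 -1.2] w 0.005 q [-16.  32. -29. 113.  23.  41. -51.]
shift cm [0.26 0.02 4.11] twist 0.2 rows>= 1.0
```

```bash
python3 -m jog '[[0,0,2,0,-1],[0.3,0,3.2,0,-1],[0.3,0,4.1,0,-1],[0.3,0,4.1,0,-1],[0.3,0,4.1,0,-1],[0.3,0,4.1,0,-1]]'
python3 - <<'E'
from h import *
st(); p,d=pic('top','t4',(90,150,250,270),5); p2,d2=pic('side','s4',(100,60,260,200),5)
np.save('pics/t4.npy',d);np.save('pics/s4.npy',d2)
E
```

```text
time_s: 7.18
ee_pos: [0.4239, 0.2776, 0.2209]
orientation: [[0.989, -0.0, -0.146], [0.146, -0.002, 0.989], [-0.001, -1.0, -0.002]]
ft_force: [-0.8, -0.0, -2.3]
width: 0.0053
t 7.18 tcp [0.4239 0.2776 0.2209] head 8.4 tilt [-0.001 -1.    -0.002] F [-0.8 -0.  -2.3] w 0.0053 q [-20.  34. -29. 110.  23.  42. -54.]
```

View pics/s4.png

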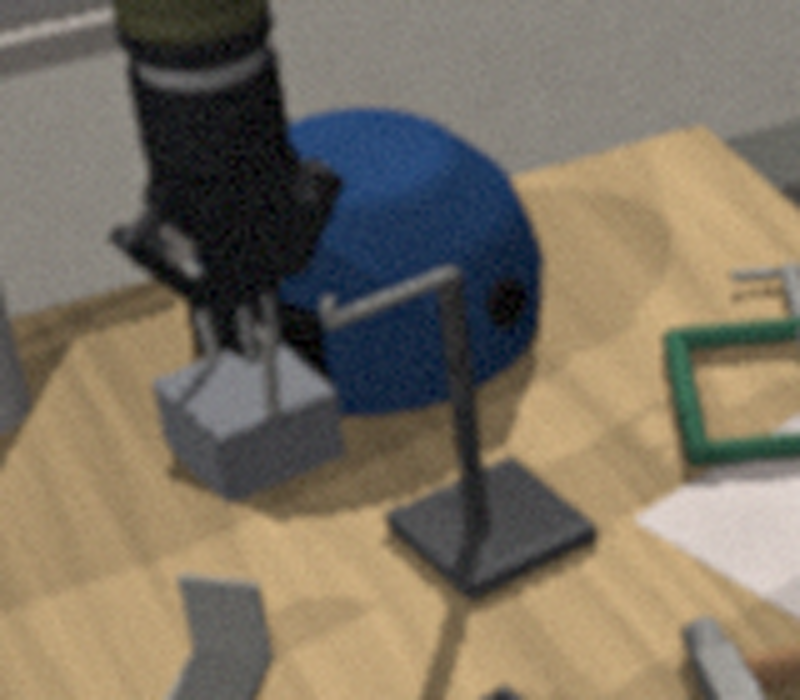

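View pics/t4.png

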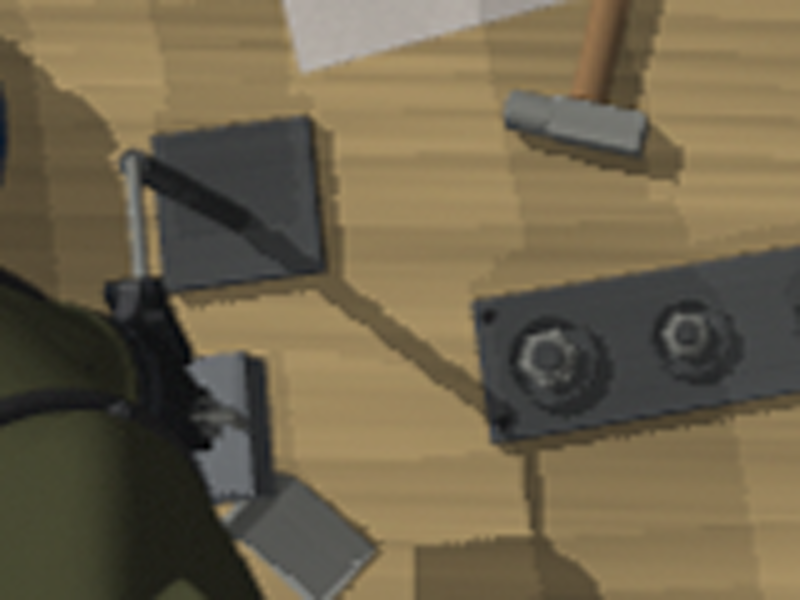

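Run:
```python
from h import *
np.set_printoptions(suppress=True,precision=4)
for n in 'ts':
    nm={'t':'top','s':'side'}[n]; P=cloud(nm,np.load(f'pics/{n}4.npy')).reshape(-1,3)
    c=np.array([.4205,.302]); ok=(np.abs(P[:,:2]-c)<.06).all(1)
    Q=P[ok&(P[:,2]>.165)&(P[:,2]<.205)]
    # top face plane via ransac-ish
    Q=Q[abs(Q[:,2]-np.median(Q[:,2]))<.012]
    for k in range(6):
        A=np.c_[Q[:,:2]-c,np.ones(len(Q))]; s=np.linalg.lstsq(A,Q[:,2],rcond=None)[0]; r=Q[:,2]-A@s; Q=Q[abs(r)<.003] 
    print(nm,len(Q),s,'rect',cv2.minAreaRect((Q[:,:2]*1000).astype(np.float32)))
```

```text
top 183 [-0.0162  0.0408  0.1879] rect ((423.5325927734375, 277.364013671875), (75.365966796875, 29.27891731262207), 9.315919876098633)
side 312 [0.008  0.0234 0.186 ] rect ((417.1134033203125, 301.4967041015625), (79.47590637207031, 79.80679321289062), 6.601991176605225)
```

Run:
```python
from h import *
st(); delta((.4237,.2835,.216),8.5); delta((.5043,.2955,.216),8.5)
```

```text
t 7.28 tcp [0.424  0.2779 0.2211] head 8.4 tilt [-0.    -1.    -0.001] F [ 0.   0.5 -1.8] w 0.005 q [-20.  34. -29. 110.  23.  42. -54.]
shift cm [0.05 0.51 0.56] twist -0.1 rows>= 0.2
shift cm [8.2  0.51 0.57] twist -0.1 rows>= 2.0
```

```bash
python3 -m jog '[[0,0.5,0.3,0,-1],[0,0.5,0.6,0,-1],[1.5,0.5,0.6,0,-1],[3,0.5,0.6,0,-1],[4.5,0.5,0.6,0,-1],[6,0.5,0.6,0,-1],[7.2,0.5,0.6,0,-1],[8.2,0.5,0.6,0,-1],[8.2,0.5,0.6,0,-1],[8.2,0.5,0.6,0,-1],[8.2,0.5,0.6,0,-1],[8.2,0.5,0.6,0,-1]]'
python3 - <<'E'
from h import *
st(); p,d=pic('top','t5',(90,120,250,240),5); p2,d2=pic('side','s5',(100,60,260,200),5)
np.save('pics/t5.npy',d);np.save('pics/s5.npy',d2); delta((.5043,.2955,.216),8.5)
E
```

```text
time_s: 8.28
ee_pos: [0.5029, 0.2977, 0.2162]
orientation: [[0.989, -0.001, -0.149], [0.149, -0.0, 0.989], [-0.001, -1.0, -0.0]]
ft_force: [-0.3, -0.5, -2.0]
width: 0.0056
t 8.28 tcp [0.5029 0.2977 0.2162] head 8.6 tilt [-0.001 -1.    -0.   ] F [-0.3 -0.5 -2. ] w 0.0056 q [-19.  39. -28.  97.  23.  49. -49.]
shift cm [ 0.08  0.03 -0.23] twist 0.1 rows>= 0.1
```

View pics/s5.png

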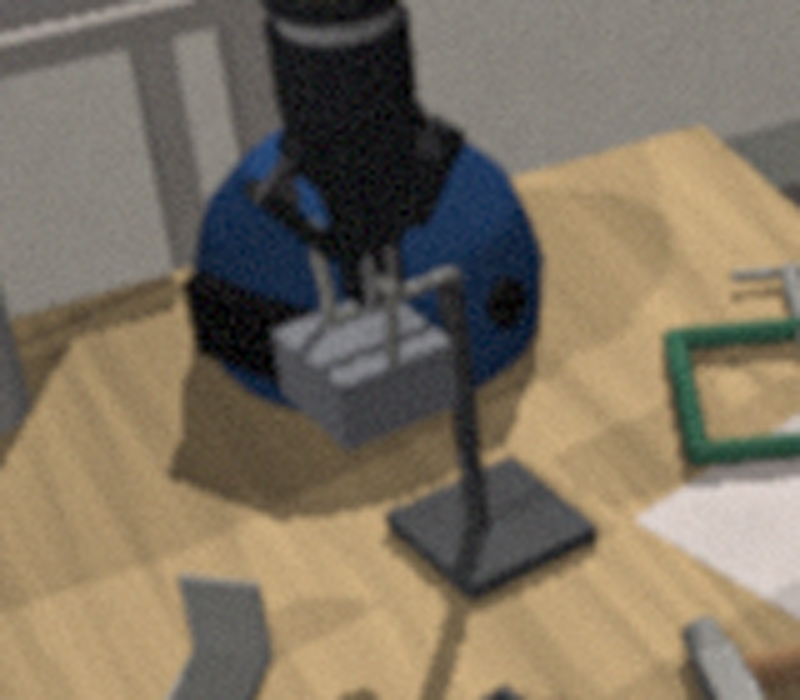

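View pics/t5.png

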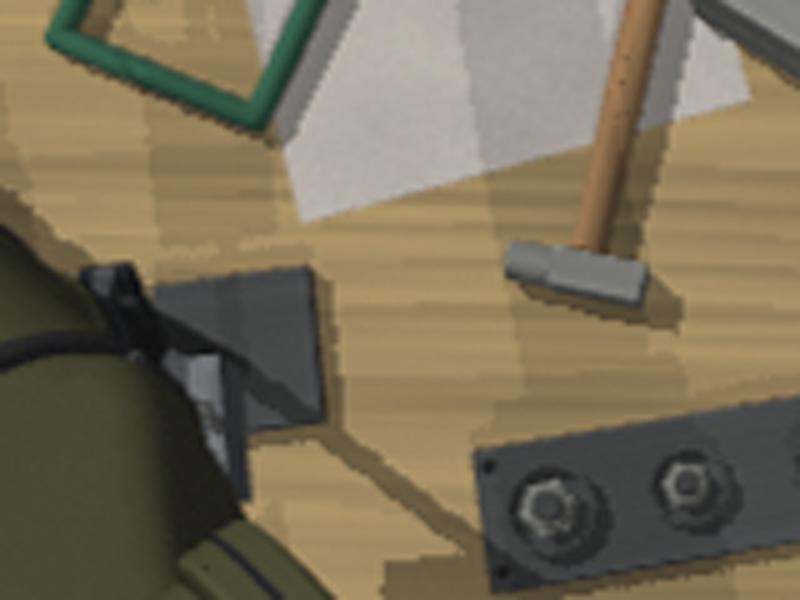

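The rod now runs through the bail (side crop: tip at about (345,310), rod emerging toward the post at (450,275)). Lowering gradually.

```bash
python3 -m jog '[[0,0.6,-0.2,0,-1],[0,1.2,-0.2,0,-1],[0,1.8,-0.2,0,-1],[0,2.3,-0.2,0,-1],[0,2.3,-0.2,0,-1],[0,2.3,-0.2,0,-1],[0,2.3,-0.2,0,-1]]'; python3 -m jog '[[0,0.2,0,0,-1],[0,0.3,0,0,-1],[0,0.3,0,0,-1],[0,0.3,0,0,-1]]'
python3 - <<'E'
from h import *
st(); p2,d2=pic('side','s6',(130,80,240,170),7)
E
```

```text
time_s: 8.97
ee_pos: [0.5042, 0.2959, 0.1933]
orientation: [[0.989, 0.0, -0.148], [0.148, 0.0, 0.989], [0.0, -1.0, 0.0]]
ft_force: [-0.1, 0.6, -2.2]
width: 0.005
time_s: 9.3
ee_pos: [0.5042, 0.2957, 0.1903]
orientation: [[0.989, 0.0, -0.148], [0.148, -0.0, 0.989], [0.0, -1.0, -0.0]]
ft_force: [-0.2, 0.5, -2.3]
width: 0.0053
t 9.3 tcp [0.5042 0.2957 0.1903] head 8.5 tilt [ 0. -1. -0.] F [-0.2  0.5 -2.3] w 0.0053 q [-19.  41. -27.  99.  25.  46. -50.]
```

View pics/s6.png

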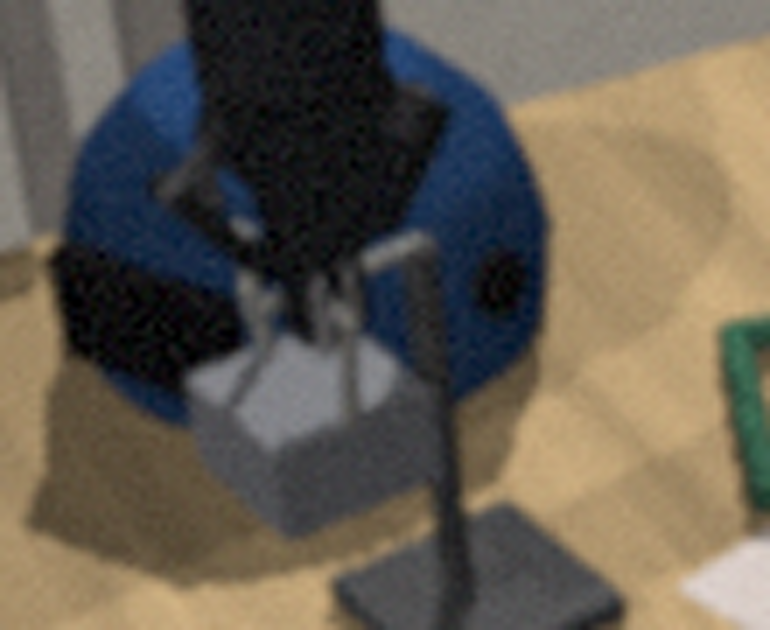

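```bash
python3 -m jog '[[0,0.1,0,0,-1],[0,0.1,0,0,-1],[0,0.1,0,0,-1]]' 80 | grep -E "ee|ft"; python3 -m jog '[[0,0.1,0,0,-1],[0,0.1,0,0,-1],[0,0.1,0,0,-1]]' | grep -E "ee|ft";python3 -m jog '[[0,0.1,0,0,-1],[0,0.1,0,0,-1],[0,0.1,0,0,-1]]' | grep -E "ee|ft"
```

```text
ee_pos: [0.5042, 0.2956, 0.1892]
ft_force: [0.2, 0.2, -2.0]
ee_pos: [0.5043, 0.2957, 0.1883]
ft_force: [0.3, 0.1, -2.2]
ee_pos: [0.5043, 0.2958, 0.1876]
ft_force: [-0.6, -0.3, 1.5]
```

```bash
python3 -m jog '[[0,0,0,0,-0.6],[0,0,0,0,-0.6],[0,0,0,0,-0.3],[0,0,0,0,-0.3],[0,0,0,0,-0.3],[0,0,0,0,-0.3]]' 40
python3 - <<'E'
from h import *
st(); p2,d2=pic('side','s7',(130,80,240,170),7)
E
```

```text
time_s: 10.6
ee_pos: [0.5042, 0.2957, 0.1872]
orientation: [[0.989, -0.0, -0.148], [0.148, -0.0, 0.989], [-0.0, -1.0, -0.0]]
ft_force: [0.0, 0.3, 1.2]
width: 0.03
t 10.6 tcp [0.5042 0.2957 0.1872] head 8.5 tilt [-0. -1. -0.] F [0.  0.3 1.2] w 0.03 q [-19.  41. -27.  99.  25.  46. -50.]
```

View pics/s7.png

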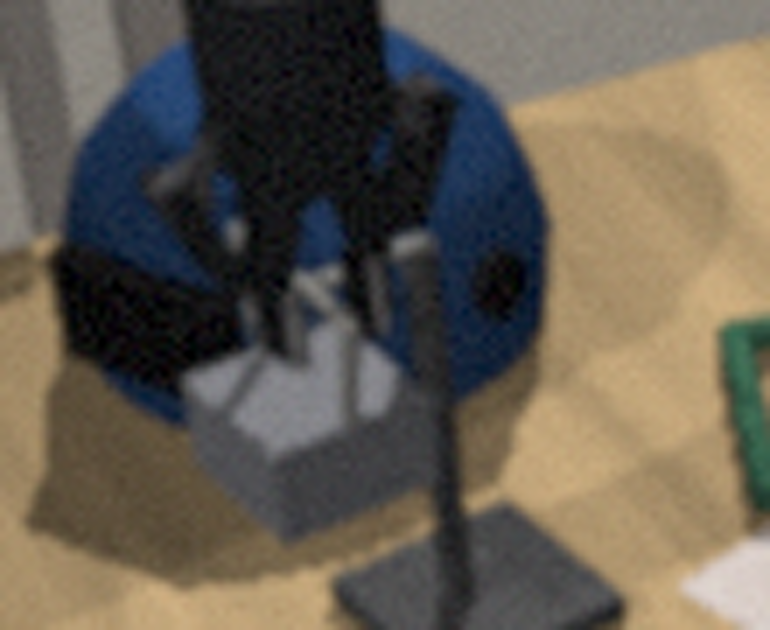

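```bash
python3 -m jog '[[0,0,0,0,0],[0,0,0,0,0],[0,0,0,0,0],[0,-1,0,0,0],[0,-2,0,0,0],[0,-4,0,0,0],[0,-6,0,0,0],[0,-8,-1,0,0],[0,-9,-4,0,0],[0,-9,-8,0,0],[0,-9,-12,0,0],[0,-9,-12,0,0]]' 40
python3 - <<'E'
from h import *
st(); p2,d2=pic('side','s8',(130,80,240,170),7); p,d=pic('top','t8',(90,150,250,270),5); np.save('pics/t8.npy',d);np.save('pics/s8.npy',d2)
cv2.imwrite('pics/top8.png',p);cv2.imwrite('pics/side8.png',p2)
E
```

```text
time_s: 11.65
ee_pos: [0.5245, 0.1658, 0.2779]
orientation: [[0.991, 0.002, -0.135], [0.135, -0.009, 0.991], [0.0, -1.0, -0.009]]
ft_force: [0.3, -2.3, -1.2]
width: 0.0427
t 11.65 tcp [0.5245 0.1658 0.2779] head 7.8 tilt [ 0.    -1.    -0.009] F [ 0.3 -2.3 -1.2] w 0.0427 q [ -4.  33. -31.  99.  20.  54. -35.]
```

View pics/s8.png

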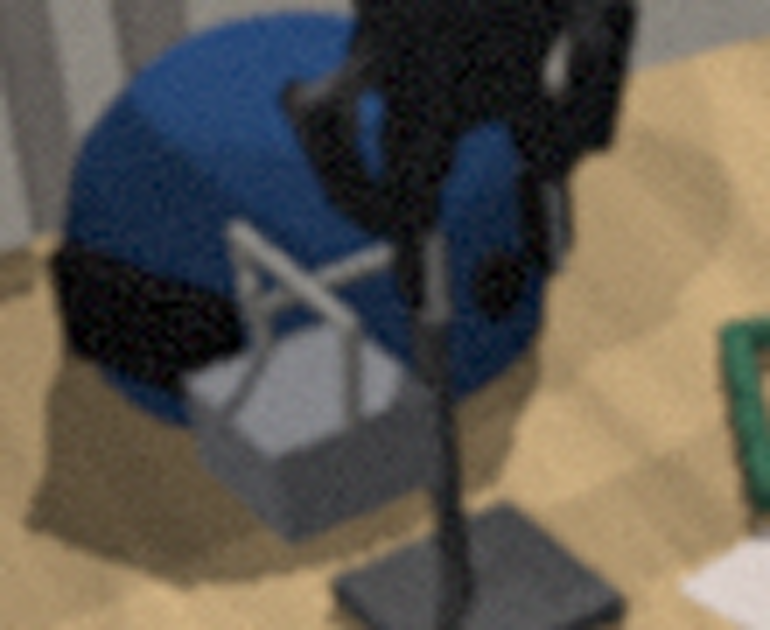

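View pics/t8.png

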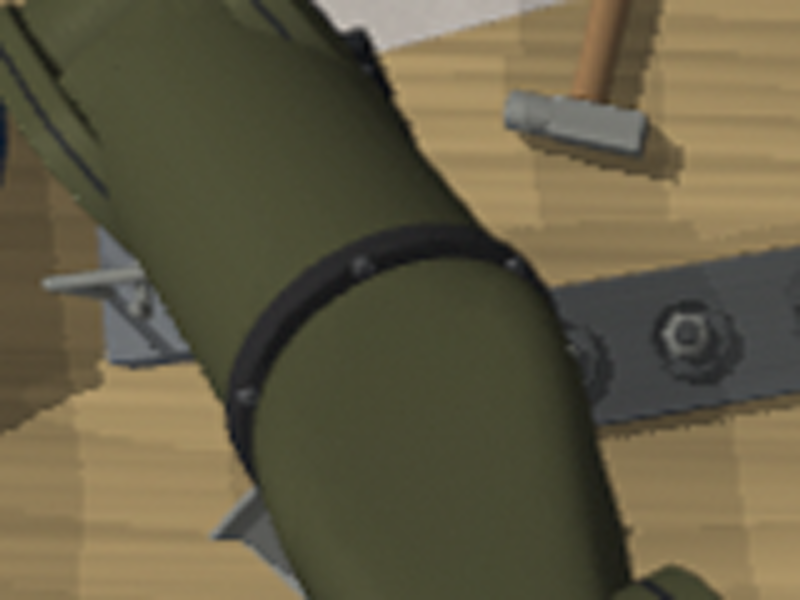

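The cover hangs by its bail on the rod (side crop: bar from (235,230) to (350,325), rod under it at (300,285)). Next the sockets and the bare nut.

```bash
python3 - <<'E'
from h import *
np.set_printoptions(suppress=True,precision=4)
for nm in ('top','side'):
    d=np.load(f'pics/{nm}0.npy'); P=cloud(nm,d); img=cv2.imread(f'pics/{nm}0.png'); hsv=cv2.cvtColor(img,cv2.COLOR_BGR2HSV)
    m=((P[...,2]>.062)&(P[...,2]<.08)&(P[...,1]<-.09)&(P[...,1]>-.42)&(P[...,0]>.38)&(P[...,0]<.75)).astype(np.uint8)
    k,l,s,c=cv2.connectedComponentsWithStats(m,connectivity=8)
    for i in range(1,k):
        if s[i,4]<15: continue
        Q=P[l==i]; r=cv2.minAreaRect((Q[:,:2]*1000).astype(np.float32)); print(nm,c[i].round(1),s[i,4],'mean',Q.mean(0),'rectc',np.round(r[0],1),np.round(r[1],1),round(r[2],1),'sat',hsv[l==i][:,1].mean().round(0),'bbox',Q.min(0),Q.max(0))
E
python3 -c "
from h import *
delta((.50,-.25,.26),4.5)"
```

```text
top [298.7 180.2] 158 mean [ 0.6016 -0.1643  0.0701] rectc [ 601.1 -164. ] [39.7 43.1] 67.9 sat 139.0 bbox [ 0.5819 -0.1861  0.0623] [ 0.6212 -0.1421  0.0762]
top [324.3 181.7] 163 mean [ 0.5988 -0.2405  0.07  ] rectc [ 599.3 -241. ] [44.  40.1] 85.9 sat 15.0 bbox [ 0.5792 -0.263   0.0638] [ 0.6195 -0.2191  0.0756]
top [350.5 196.3] 166 mean [ 0.5566 -0.3176  0.0698] rectc [ 556.9 -317.6] [39.5 42.9] 27.5 sat 139.0 bbox [ 0.5346 -0.3377  0.0635] [ 0.5789 -0.2979  0.0766]
top [315.1 223.5] 124 mean [ 0.4737 -0.2131  0.0702] rectc [ 474.  -213.1] [32.7 35.4] 0.2 sat 15.0 bbox [ 0.4576 -0.2308  0.0624] [ 0.4903 -0.1954  0.0755]
top [368.  228.7] 86 mean [ 0.4622 -0.3671  0.0699] rectc [ 462.9 -367.3] [26.6 28.1] 1.4 sat 18.0 bbox [ 0.4494 -0.3813  0.0621] [ 0.4763 -0.3534  0.0755]
side [290.3 247.7] 206 mean [ 0.5986 -0.1657  0.0691] rectc [ 600.  -164.2] [45.1 40.1] 32.7 sat 121.0 bbox [ 0.578  -0.1887  0.0621] [ 0.6206 -0.1415  0.0741]
side [306.9 268.9] 224 mean [ 0.5958 -0.2422  0.0694] rectc [ 597.  -241.2] [42.3 43.1] 59.0 sat 9.0 bbox [ 0.5765 -0.2634  0.0621] [ 0.6183 -0.2175  0.0743]
side [255.4 282.3] 184 mean [ 0.4702 -0.2155  0.0693] rectc [ 471.5 -214. ] [34.7 37.8] 1.3 sat 14.0 bbox [ 0.454 -0.233  0.062] [ 0.4887 -0.1951  0.0753]
side [310.7 299.7] 272 mean [ 0.5533 -0.3193  0.0693] rectc [ 554.2 -318.9] [44.1 39.9] 56.5 sat 128.0 bbox [ 0.5315 -0.3395  0.0621] [ 0.5762 -0.2959  0.0742]
side [287.2 335.4] 163 mean [ 0.4594 -0.3688  0.0691] rectc [ 459.6 -367.7] [29.1 29.3] 58.5 sat 16.0 bbox [ 0.4455 -0.3836  0.0626] [ 0.4743 -0.3523  0.0743]
shift cm [ -8.35   1.86 -41.7 ] twist 3.7 rows>= 10.2
```

Run:
```python
from h import *
p=cv2.imread('pics/side8.png'); cv2.imwrite('pics/s8j.png',cv2.resize(p[180:280,160:280],None,fx=6,fy=6,interpolation=cv2.INTER_CUBIC))
```

```text
(no output)
```

View pics/s8j.png

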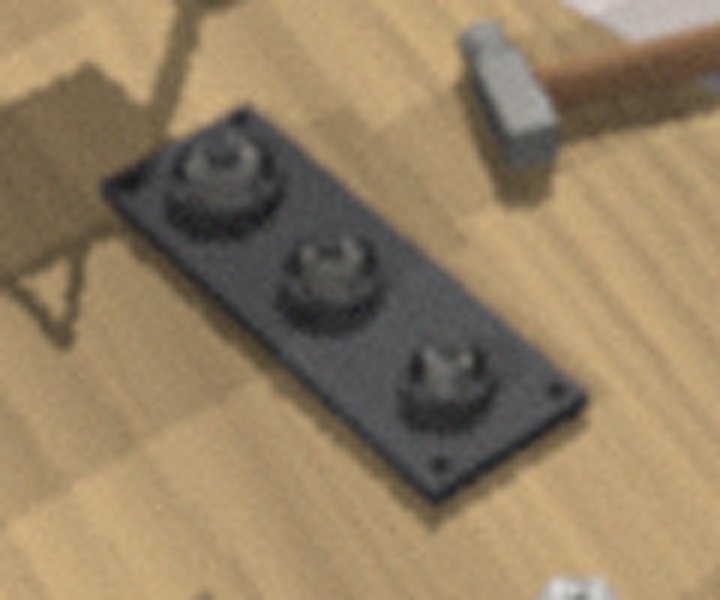

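Run:
```python
from h import *
np.set_printoptions(suppress=True,precision=4)
ps=[];ds=[]
for k in range(8):
    p,d=bot.camera('side'); ps.append(p.astype(float)); ds.append(d)
p=np.mean(ps,0); d=np.median(ds,0); np.save('pics/s9d.npy',d); cv2.imwrite('pics/s9.png',p.astype(np.uint8))
cv2.imwrite('pics/s9j.png',cv2.resize(p[180:270,165:265].astype(np.uint8),None,fx=8,fy=7.9,interpolation=cv2.INTER_CUBIC))
P=cloud('side',d)
m=(P[...,2]>.0175)&(P[...,2]<.06)&(P[...,0]>.42)&(P[...,0]<.56)&(P[...,1]>-.09)&(P[...,1]<.18)
k,l,s,c=cv2.connectedComponentsWithStats(m.astype(np.uint8))
for i in range(1,k):
    if s[i,4]<20: continue
    Q=P[l==i]; print(c[i].round(1),s[i,4],'mean',Q.mean(0),np.histogram(Q[:,2],bins=np.arange(.016,.044,.002))[0])
    for zl,zh in ((.018,.024),(.025,.032),(.031,.0355),(.035,.041)):
        q=Q[(Q[:,2]>zl)&(Q[:,2]<zh)]
        if len(q)>4: r=cv2.minAreaRect((q[:,:2]*1000).astype(np.float32)); print('  ',zl,len(q),np.round(r[0],1),np.round(r[1],1),round(r[2],1))
```

```text
[196.6 208.1] 185 mean [0.4723 0.1264 0.0262] [11 23 43 24  4  9  9 16 14  7 15 10  0]
   0.018 90 [474.4 131.9] [56.1 54.2] 80.0
   0.025 36 [472.1 129.3] [24.6 30.3] 49.6
   0.031 25 [472.9 130.3] [26.7 22.9] 65.4
   0.035 28 [473.9 130.4] [16.2 16.6] 32.9
[214.4 223.6] 149 mean [0.4889 0.045  0.0259] [ 5 16 40 25  4  5  9 12 12  4  9  8  0]
   0.018 81 [490.   47.4] [47.6 47.1] 63.3
   0.025 27 [490.1  45.5] [19.5 25.1] 73.0
   0.031 20 [490.4  46.5] [19.7 19.2] 64.6
   0.035 20 [490.1  48.4] [12.5 14.7] 9.5
[233.7 240.9] 120 mean [ 0.5052 -0.0379  0.0248] [ 3 18 41 17  4  3  7  8  6  2  9  2  0]
   0.018 76 [506.4 -34.1] [42.2 40. ] 61.7
   0.025 21 [505.9 -38.6] [11.2 16.1] 63.5
   0.031 9 [508.  -39.1] [12.9  6.8] 7.6
   0.035 12 [506.6 -35. ] [7.2 8.4] 58.6
```

View pics/s9j.png

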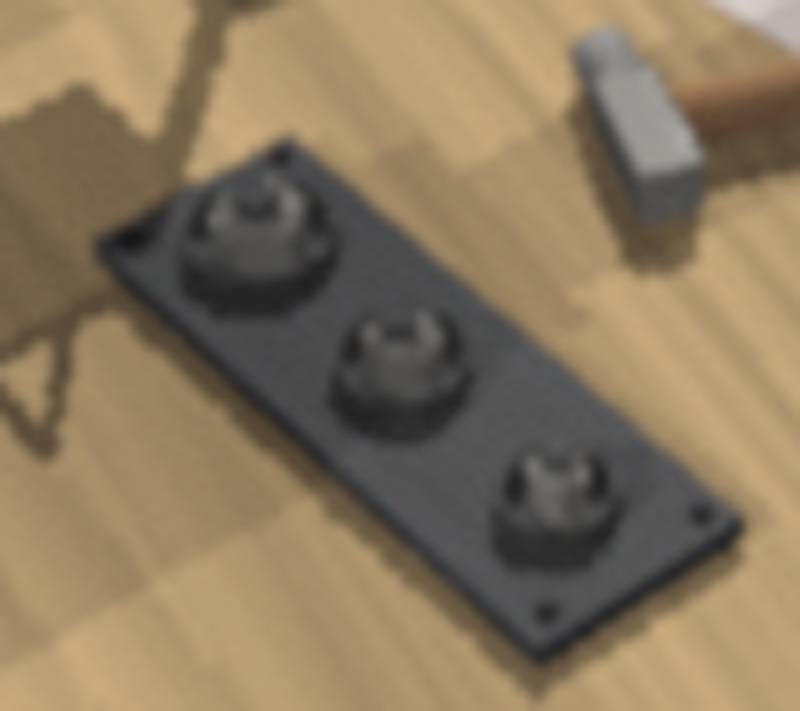

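The three nuts show plainly in the side picture, big to small from left (255,245) over the middle (400,370) to the right (555,500). So the middle nut is the 24 mm one and the medium socket is wanted. Moving toward that socket, then fitting the nut and socket yaw.

```bash
python3 -m jog '[[0,0,-4,0,0.6],[0,0,-8,0,0.6],[-1.5,0,-12,0,0.6],[-3,0,-16,0,0.6],[-4.5,0,-20,0,0.6],[-6,0,-24,0,0.6],[-7.5,0,-28,0,0.6],[-9,0,-32,0,0.6],[-9,0,-36,0,0.6],[-9,0,-38,0,0.6],[-9,0,-38,0,0.6],[-9,0,-38,0,0.6]]' 40
python3 - <<'E'
from h import *
st(); ps=[];ds=[]
for k in range(8):
    p,d=bot.camera('top'); ps.append(p.astype(float)); ds.append(d)
p=np.mean(ps,0); d=np.median(ds,0); np.save('pics/t9d.npy',d); cv2.imwrite('pics/t9.png',p.astype(np.uint8))
cv2.imwrite('pics/t9j.png',cv2.resize(p[180:250,175:285].astype(np.uint8),None,fx=7,fy=7,interpolation=cv2.INTER_CUBIC))
p,d=pic('side','s10'); np.save('pics/s10d.npy',d)
E
```

```text
time_s: 13.15
ee_pos: [0.4891, -0.2134, 0.2769]
orientation: [[0.989, -0.0, -0.145], [0.145, 0.0, 0.989], [-0.0, -1.0, 0.0]]
ft_force: [-0.3, 0.7, -0.6]
width: 0.0682
t 13.15 tcp [ 0.4891 -0.2134  0.2769] head 8.3 tilt [-0. -1.  0.] F [-0.3  0.7 -0.6] w 0.0682 q [ 39.  32. -32. 101.  21.  53.   6.]
```

View pics/t9j.png

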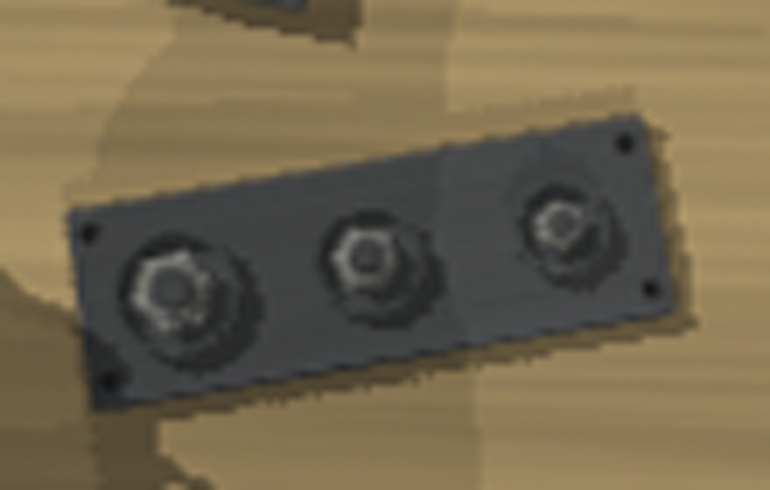

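View pics/s10.png

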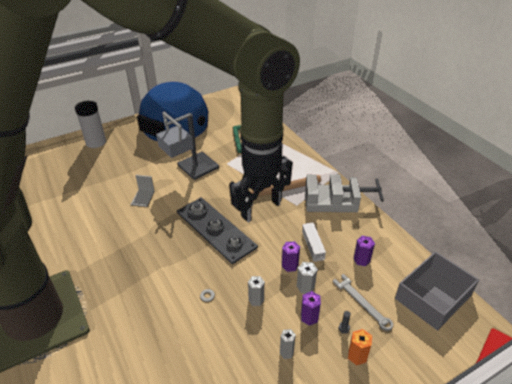

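```bash
cat > fit.py <<'E'
from h import *
from scipy.optimize import least_squares
np.set_printoptions(suppress=True,precision=4)
def hexd(p,a,yaw):
    k=np.radians(yaw+60*np.arange(6)); return (p@np.stack([np.cos(k),np.sin(k)])).max(1)-a
def sockfit(P,c0,a,zt=.07):
    """fit outer hex + flat top to cloud; returns per-yaw cost"""
    Q=P[np.hypot(P[:,0]-c0[0],P[:,1]-c0[1])<a*1.6]; Q=Q[(Q[:,2]>.008)&(Q[:,2]<zt+.02)]
    def sd(p,Q):
        h=hexd(Q[:,:2]-p[:2],a,p[2]); v=Q[:,2]-zt-p[3]; return np.maximum(h,v)
    best=[]
    for y0 in range(0,60,4):
        r=least_squares(lambda p:sd([p[0],p[1],p[2]*1000,p[3]],Q),[*c0,y0/1000,0],loss='soft_l1',f_scale=.001); best.append((r.cost,r.x[0],r.x[1],(r.x[2]*1000)%60,r.x[3]))
    best.sort(); return len(Q),best
E
python3 - <<'E'
from fit import *
from scipy.spatial import ConvexHull
for nm,f in (('top','pics/t9d.npy'),('side','pics/s9d.npy')):
    P=cloud(nm,np.load(f))
    Q=P[(P[...,2]>.0085)&(P[...,2]<.0145)&(P[...,0]>.40)&(P[...,0]<.58)&(P[...,1]>-.1)&(P[...,1]<.2)]
    print(nm,len(Q),'plate z',np.median(Q[:,2]),cv2.minAreaRect((Q[:,:2]*1000).astype(np.float32)), Q.mean(0))
for nm,f in (('top','pics/top0.npy'),('side','pics/side0.npy'),('side','pics/s10d.npy')):
    P=cloud(nm,np.load(f)).reshape(-1,3); n,b=sockfit(P,(.4725,-.2135),.017); print(nm,n); 
    for x in b[:4]: print(np.round(x,5))
E
```

```text
top 2066 plate z 0.01239967735076375 ((493.4727478027344, 47.7020263671875), (90.13272857666016, 259.6085510253906), 11.039922714233398) [0.4934 0.0442 0.0124]
side 1679 plate z 0.011896056806573019 ((490.56964111328125, 48.270301818847656), (90.31072998046875, 260.24853515625), 11.103941917419434) [0.4904 0.0312 0.0119]
top 157
[ 0.0001  0.4739 -0.2137 58.2701  0.0007]
[ 0.0001  0.4739 -0.2137 58.2702  0.0007]
[ 0.0001  0.4739 -0.2137 58.2702  0.0007]
[ 0.0001  0.4739 -0.2137 58.2702  0.0007]
side 400
[ 0.0002  0.4718 -0.2127 59.9777  0.0003]
[ 0.0002  0.4718 -0.2127 59.9777  0.0003]
[ 0.0002  0.4718 -0.2127 59.9777  0.0003]
[ 0.0002  0.4718 -0.2127 59.9777  0.0003]
side 401
[ 0.0002  0.4718 -0.2127 59.3274  0.0003]
[ 0.0002  0.4718 -0.2127 59.3274  0.0003]
[ 0.0002  0.4718 -0.2127 59.3274  0.0003]
[ 0.0002  0.4718 -0.2127 59.3274  0.0003]
```

```bash
python3 - <<'E'
from fit import *
# nuts on the plate; local z from plate face
def prep(nm,f,c):
    P=cloud(nm,np.load(f)).reshape(-1,3); zb=.0124 if nm=='top' else .0119
    Q=P[np.hypot(P[:,0]-c[0],P[:,1]-c[1])<.026].copy(); Q[:,2]-=zb; return Q
def sdnut(p,Q,a):
    x,y,yaw=p[0],p[1],p[2]*1000; q=Q[:,:2]-[x,y]; r=np.hypot(*q.T); z=Q[:,2]
    h=hexd(q,a,yaw); body=np.maximum(h,z-.022)
    # chamfer: cone limiting corners in top 4 mm (about 30 deg)
    return body
u=np.array([-np.sin(np.radians(11.07)),np.cos(np.radians(11.07))])
for nm,f,c in (('top','pics/t9d.npy',np.array([.4935,.0477])),('side','pics/s9d.npy',np.array([.4906,.0483]))):
  for k,a in ((1,.015),(0,.012),(-1,.009)):
    cc=c+.085*k*u; Q=prep(nm,f,cc); r=np.hypot(Q[:,0]-cc[0],Q[:,1]-cc[1])
    # points on flanks: above collar, within nut
    F=Q[(Q[:,2]>.0115)&(Q[:,2]<.0205)&(r<a*1.3)]
    out=[]
    for y0 in range(0,60,5):
        s=least_squares(lambda p:hexd(F[:,:2]-p[:2]*1,a,p[2]*1000) if 0 else np.r_[hexd(F[:,:2]-p[:2],a,p[2]*1000),(p[:2]-cc)*3],[*cc,y0/1000],loss='soft_l1',f_scale=.001); out.append((s.cost*1e6,s.x[0],s.x[1],s.x[2]*1000%60))
    out.sort(); print(nm,k,len(F),np.round(out[0],4),'next',[ (round(o[0],2),round(o[3],1)) for o in out[1:] if abs(o[3]-out[0][3])>3][:2])
    np.savetxt(f'pics/F_{nm}_{k}.txt',np.c_[F[:,:2]-cc,F[:,2]]*1000,fmt='%.1f')
E
cat pics/F_side_0.txt
```

```text
top 1 31 [24.08    0.4773  0.1312 18.7913] next [(np.float64(24.23), np.float64(9.2)), (np.float64(24.23), np.float64(9.2))]
top 0 24 [20.7841  0.4935  0.0476 35.2686] next [(np.float64(20.87), np.float64(25.5)), (np.float64(21.03), np.float64(28.7))]
top -1 15 [ 8.6508  0.5098 -0.0357 41.5356] next [(np.float64(8.9), np.float64(6.4)), (np.float64(8.9), np.float64(6.4))]
side 1 43 [26.613   0.4747  0.1328 15.3709] next [(np.float64(33.72), np.float64(48.8)), (np.float64(33.72), np.float64(48.8))]
side 0 31 [14.6742  0.4909  0.0489  4.9399] next [(np.float64(14.95), np.float64(8.7)), (np.float64(20.91), np.float64(30.7))]
side -1 25 [16.0728  0.5074 -0.0342 35.0827] next [(np.float64(16.19), np.float64(40.9)), (np.float64(16.19), np.float64(40.9))]
10.3 4.1 19.6
-5.7 9.0 19.5
11.1 -0.5 19.3
-9.6 7.4 18.9
12.2 -4.3 18.1
-10.7 5.3 17.3
-9.3 1.5 20.0
8.0 -6.5 18.2
10.7 -7.2 17.5
-11.8 3.4 15.7
-10.6 -1.0 18.9
3.3 -10.0 19.7
6.9 -8.5 16.6
10.2 -7.7 14.3
-11.6 -2.9 17.1
-9.8 -5.6 18.6
-7.5 -7.3 18.9
-5.7 -9.8 20.2
-2.7 -9.8 18.6
-0.1 -10.5 18.0
1.6 -13.6 19.9
6.5 -8.9 13.3
-10.3 -6.2 15.5
-8.4 -8.7 16.8
-5.9 -9.8 16.5
-3.8 -11.8 17.1
-0.6 -11.2 15.0
1.9 -12.3 14.7
-11.0 -7.2 12.9
-6.0 -9.3 12.1
-3.9 -11.3 12.8
```

Run:
```python
from h import *
out=[]
for nm,f,c,zb in (('side','pics/s9.png',(.4906,.0483),.0119),('top','pics/t9.png',(.4935,.0477),.0124)):
    p=cv2.imread(f); uv=proj(nm,(*c,zb+.02)); u0,v0=int(uv[0])-14,int(uv[1])-14; S=13
    g=p[v0:v0+28,u0:u0+28].astype(float); g=np.clip((g-20)*1.7,0,255).astype(np.uint8)
    big=cv2.resize(g,None,fx=S,fy=S,interpolation=cv2.INTER_CUBIC); row=[big]
    b=big.copy()
    for yaw,col in ((0,(0,0,255)),(15,(0,255,0)),(30,(255,0,0)),(45,(0,255,255))):
        for z in (.018,):
            pts=[]
            for k in range(6):
                a=np.radians(yaw+30+60*k); X=(c[0]+.01386*np.cos(a),c[1]+.01386*np.sin(a),zb+z); q=(proj(nm,X)-[u0,v0]+.5)*S; cv2.circle(b,tuple(int(t) for t in q),3,col,-1)
    row.append(b); out.append(np.hstack(row))
cv2.imwrite('pics/nutz.png',np.vstack(out)[:,:])
```

```text
(no output)
```

View pics/nutz.png

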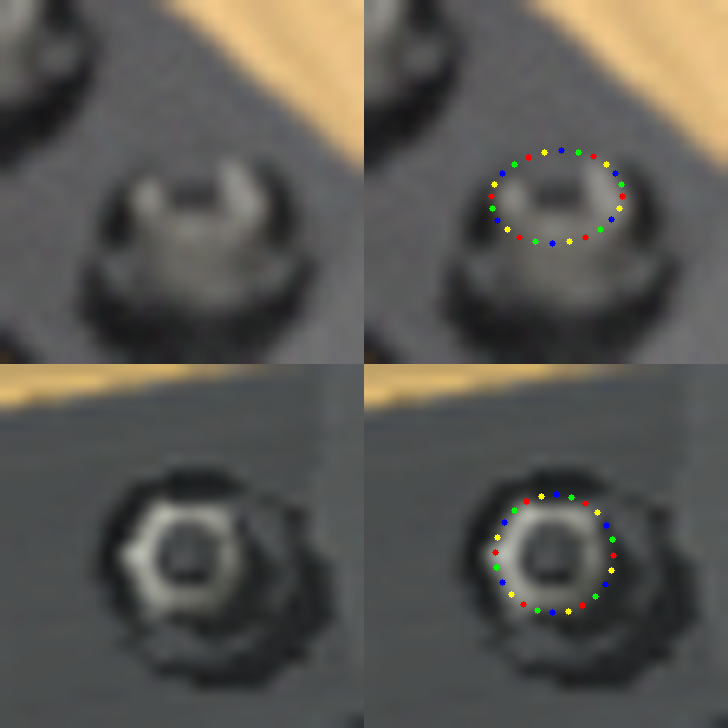

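Run:
```python
from h import *
from scipy.ndimage import map_coordinates, gaussian_filter
from scipy.optimize import least_squares
# rectified view of plane z=zb+.019 around middle nut, top and side
for nm,f,c,zb in (('top','pics/t9.png',(.4935,.0477),.0124),('side','pics/s9.png',(.4906,.0483),.0119)):
    g=cv2.imread(f).astype(float).mean(2)
    th=np.radians(np.arange(0,360,5)); rr=np.arange(.006,.020,.00025)
    I=np.array([[map_coordinates(g,[[q[1]],[q[0]]],order=3)[0] for q in [proj(nm,(c[0]+r*np.cos(t),c[1]+r*np.sin(t),zb+.019)) for r in rr]] for t in th])
    # strongest falling edge beyond 9mm
    D=np.diff(gaussian_filter(I,(0,2)),axis=1); k=D.argmin(1); s=-D.min(1)
    ok=s>np.percentile(s,35)
    print(nm); print([(int(np.degrees(t)),round(rr[j]*1000,1),round(v,1)) for t,j,v,o in zip(th,k,s,ok) if o])
    best=[]
    for y0 in range(0,60,3):
        def res(p):
            X=np.stack([rr[k]*np.cos(th)*1000-p[1],rr[k]*np.sin(th)*1000-p[2]],1)[ok]
            a=np.radians(p[0]+60*np.arange(6)); return (X@np.stack([np.cos(a),np.sin(a)])).max(1)-p[3]
        r=least_squares(res,[y0,0,0,11.5],loss='soft_l1',f_scale=.4,x_scale=[5,1,1,1]); best.append((r.cost,*r.x))
    best.sort(); b0=best[0]; print(np.round(b0,2),[np.round(b,2).tolist() for b in best if abs((b[1]-b0[1]+30)%60-30)>4][:3])
```

```text
Traceback (most recent call last):
  File "h.py", line 8, in proj
    i=bot.camera_info(n); W=np.linalg.inv(np.array(i['world_from_camera'])); c=W[:3,:3]@np.array(X,float)+W[:3,3]
ValueError: time passes only in moves, steps and waits
```

```bash
cat >> h.py <<'E'
_c={}
_ci=bot.camera_info
def ci(n):
    if n not in _c: _c[n]=_ci(n)
    return _c[n]
def proj(n,X):
    i=ci(n); W=np.linalg.inv(np.array(i['world_from_camera'])); c=W[:3,:3]@np.array(X,float)+W[:3,3]
    return np.array([i['cx']+i['fx']*c[0]/-c[2], i['cy']-i['fy']*c[1]/-c[2]])
E
cat > yaw.py <<'E'
from h import *
from scipy.ndimage import map_coordinates, gaussian_filter
from scipy.optimize import least_squares
for nm,f,c,zb in (('top','pics/t9.png',(.4935,.0477),.0124),('side','pics/s9.png',(.4906,.0483),.0119)):
    g=cv2.imread(f).astype(float).mean(2)
    th=np.radians(np.arange(0,360,5)); rr=np.arange(.006,.020,.00025)
    I=np.array([[map_coordinates(g,[[q[1]],[q[0]]],order=3)[0] for q in [proj(nm,(c[0]+r*np.cos(t),c[1]+r*np.sin(t),zb+.019)) for r in rr]] for t in th])
    D=np.diff(gaussian_filter(I,(0,2)),axis=1); k=D.argmin(1); s=-D.min(1)
    ok=s>np.percentile(s,35)
    print(nm); print([(int(np.degrees(t)),float(round(rr[j]*1000,1)),float(round(v,1))) for t,j,v,o in zip(th,k,s,ok) if o])
    best=[]
    for y0 in range(0,60,3):
        def res(p):
            X=np.stack([rr[k]*np.cos(th)*1000-p[1],rr[k]*np.sin(th)*1000-p[2]],1)[ok]
            a=np.radians(p[0]+60*np.arange(6)); return (X@np.stack([np.cos(a),np.sin(a)])).max(1)-p[3]
        r=least_squares(res,[y0,0,0,11.5],loss='soft_l1',f_scale=.4,x_scale=[5,1,1,1]); best.append((r.cost,*r.x))
    best.sort(); b0=best[0]; print(np.round(b0,2),[np.round(b,2).tolist() for b in best if abs((b[1]-b0[1]+30)%60-30)>4][:3])
E
python3 yaw.py
```

```text
top
[(0, 11.3, 4.1), (5, 11.3, 4.1), (10, 11.3, 4.4), (14, 11.5, 4.6), (20, 11.8, 4.5), (25, 12.3, 4.3), (29, 13.0, 4.2), (35, 13.3, 4.4), (40, 13.5, 4.5), (45, 13.5, 4.3), (50, 13.5, 4.2), (55, 13.3, 4.2), (59, 13.3, 4.1), (65, 13.0, 4.0), (70, 12.8, 4.2), (75, 13.0, 4.3), (80, 13.5, 4.2), (85, 14.5, 4.2), (90, 15.3, 4.4), (95, 15.3, 4.5), (100, 15.0, 4.1), (105, 14.5, 3.9), (110, 14.0, 3.9), (115, 14.0, 3.9), (119, 14.0, 3.8), (125, 14.3, 3.7), (130, 14.5, 3.6), (135, 14.8, 3.5), (140, 14.5, 3.0), (165, 13.3, 2.5), (170, 13.0, 2.8), (175, 13.0, 2.8), (180, 13.0, 2.5), (260, 11.3, 2.5), (265, 11.3, 2.7), (270, 11.3, 2.8), (275, 11.0, 2.7), (295, 11.3, 2.6), (300, 11.5, 2.8), (305, 11.5, 2.7), (325, 12.3, 2.8), (330, 12.3, 3.3), (335, 12.0, 3.8), (340, 11.8, 4.2), (345, 11.5, 4.3), (350, 11.5, 4.3), (355, 11.3, 4.2)]
[ 2.45 58.91 -0.92  1.59 12.09] []
side
[(0, 12.8, 2.3), (5, 12.8, 2.0), (10, 12.8, 1.7), (14, 12.5, 1.3), (20, 12.8, 1.1), (25, 12.8, 0.8), (29, 13.0, 0.6), (119, 11.5, 0.8), (125, 11.5, 1.1), (130, 11.5, 1.5), (135, 11.5, 1.7), (140, 11.8, 2.0), (145, 12.0, 2.4), (150, 12.3, 2.7), (155, 12.5, 2.9), (160, 12.8, 3.1), (165, 12.8, 3.2), (170, 13.0, 3.2), (175, 13.3, 3.1), (180, 13.5, 2.7), (185, 13.8, 2.3), (190, 14.3, 1.8), (195, 14.0, 1.4), (200, 13.5, 1.1), (205, 13.5, 0.9), (210, 13.5, 0.8), (215, 13.5, 0.7), (220, 13.5, 0.6), (239, 13.8, 0.7), (270, 18.5, 0.8), (275, 18.0, 0.9), (280, 17.8, 1.1), (285, 17.8, 1.3), (290, 17.8, 1.6), (295, 17.5, 2.1), (300, 17.3, 2.4), (305, 17.0, 2.6), (310, 17.0, 2.9), (315, 16.5, 3.0), (320, 16.0, 3.1), (325, 15.5, 2.9), (330, 14.8, 2.8), (335, 14.0, 2.6), (340, 13.5, 2.6), (345, 13.0, 2.6), (350, 12.8, 2.6), (355, 12.8, 2.5)]
[ 8.76  8.86 -0.1  -3.21 13.19] [[8.85, 4.34, -0.21, -3.34, 13.17], [8.85, 4.34, -0.21, -3.34, 13.17], [8.85, 4.34, -0.21, -3.34, 13.17]]
```

```bash
python3 -c "
from h import *
st();delta((.4728,-.2132,.12),-1)"
```

```text
t 13.6 tcp [ 0.4894 -0.2115  0.2774] head 8.6 tilt [ 0. -1. -0.] F [ 0.4  0.8 -0. ] w 0.0683 q [ 39.  32. -32. 102.  21.  53.   6.]
shift cm [-1.67 15.74  0.08] twist 9.6 rows>= 3.8
```

```bash
python3 -m jog '[[-0.5,3,0.1,3,0.8],[-1,6,0.1,6,0.8],[-1.7,9,0.1,9.5,0.8],[-1.7,12,0.1,9.5,0.8],[-1.7,15.7,0.1,9.5,0.8],[-1.7,15.7,0.1,9.5,0.8],[-1.7,15.7,0.1,9.5,0.8],[-1.7,15.7,0.1,9.5,0.8],[-1.7,15.7,0.1,9.5,0.8]]' 40 >/dev/null; python3 -c "
from h import *
st();delta((.4728,-.2132,.029),-1)"
```

```text
t 14.35 tcp [ 0.474  -0.214   0.1224] head -1.0 tilt [ 0.004 -1.    -0.001] F [-0.2  0.9  0.7] w 0.0771 q [ 32.  42. -21. 113.  30.  29. -11.]
shift cm [-0.16  9.34  0.09] twist 0.0 rows>= 2.2
```

```bash
python3 -m jog '[[-0.1,2,0.1,0,0.8],[-0.1,4,0.1,0,0.8],[-0.1,6,0.1,0,0.8],[-0.1,8,0.1,0,0.8],[-0.1,9.3,0.1,0,0.8],[-0.1,9.3,0.1,0,0.8],[-0.1,9.3,0.1,0,0.8],[-0.1,9.3,0.1,0,0.8]]' 40 >/dev/null; python3 -c "
from h import *
st();delta((.4728,-.2132,.029),-1);pic('side','s11',(200,220,340,340),5);p,d=pic('top','t11',(260,160,400,260),5)"
```

```text
t 15.02 tcp [ 0.4726 -0.2131  0.029 ] head -1.0 tilt [ 0.003 -1.    -0.001] F [0.7 0.1 0.7] w 0.0768 q [ 27.  52. -12. 116.  36.  16. -17.]
shift cm [ 0.02 -0.   -0.01] twist 0.0 rows>= 0.0
```

View pics/s11.png

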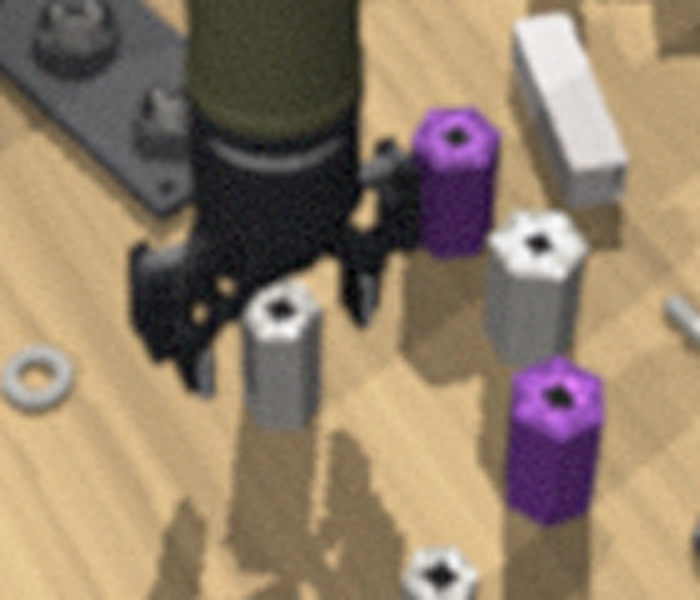

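The medium socket (280,360) stands midway between the finger tips (200,390) and (365,320), clear of the others. Closing.

```bash
python3 -m jog '[[0,0,0,0,-1],[0,0,0,0,-1],[0,0,0,0,-1],[0,0,0,0,-1],[0,0,0,0,-1],[0,0,0,0,-1],[0,0,0,0,-1],[0,0,0,0,-1],[0,0,0,0,-1],[0,0,0,0,-1]]' 60 ; python3 -m jog '[[0,-1,0,0,-1],[0,-3,0,0,-1],[0,-6,0,0,-1],[0,-9,0,0,-1],[0,-12,0,0,-1],[0,-12,0,0,-1],[0,-12,0,0,-1],[0,-12,0,0,-1]]' 80; python3 -c "
from h import *
st();delta((.492,.048,.16),0);p,d=pic('side','s12',(180,180,340,310),5);np.save('pics/s12d.npy',d);p,d=pic('top','t12',(260,160,400,260),5);np.save('pics/t12d.npy',d)"
```

```text
time_s: 15.95
ee_pos: [0.4718, -0.2128, 0.0278]
orientation: [[1.0, 0.001, 0.017], [-0.017, -0.0, 1.0], [0.001, -1.0, -0.0]]
ft_force: [0.6, -0.5, 5.3]
width: 0.0335
time_s: 16.62
ee_pos: [0.4704, -0.2128, 0.147]
orientation: [[1.0, -0.001, 0.017], [-0.017, -0.0, 1.0], [-0.001, -1.0, -0.0]]
ft_force: [-0.6, -0.1, -2.8]
width: 0.0331
t 16.62 tcp [ 0.4704 -0.2128  0.147 ] head -1.0 tilt [-0.001 -1.    -0.   ] F [-0.6 -0.1 -2.8] w 0.0331 q [ 34.  40. -24. 113.  28.  33. -10.]
shift cm [ 1.71 -1.31 26.11] twist -1.0 rows>= 6.3
```

View pics/s12.png

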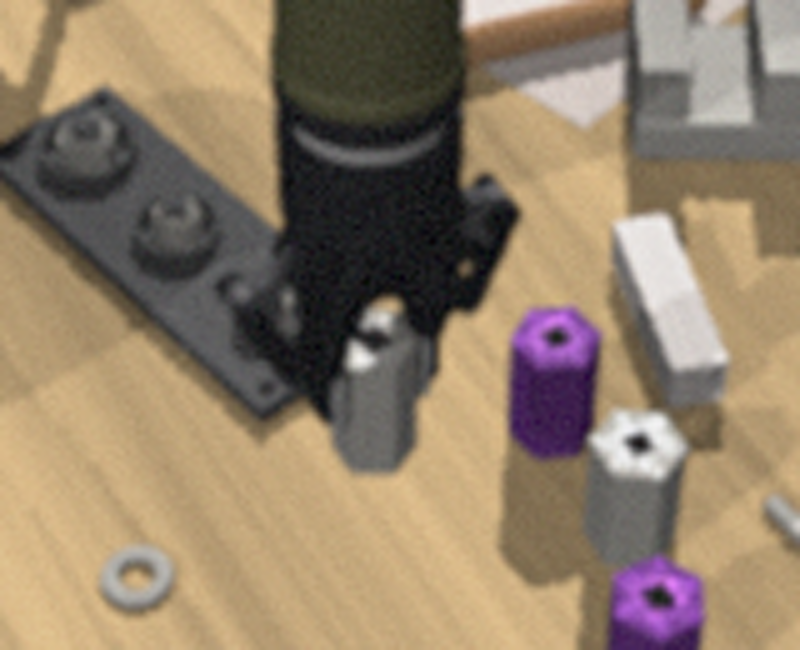

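```bash
python3 -m jog '[[0.2,0,2,0,-1],[0.4,0,5,0,-1],[0.6,0,8,0,-1],[0.8,0,11,0,-1],[1,0,14,0,-1],[1.2,0,17,0,-1],[1.4,0,20,0,-1],[1.6,0,23,0,-1],[1.9,0,25,-1,-1],[1.9,0,26.1,-1,-1],[1.9,0,26.1,-1,-1],[1.9,0,26.1,-1,-1]]' 80 >/dev/null; python3 -m jog '[[0,1,0,0,-1],[0,3,0,0,-1],[0,5,0,0,-1],[0,5.5,0,0,-1],[0,5.5,0,0,-1],[0,5.5,0,0,-1],[0,5.5,0,0,-1],[0,5.5,0,0,-1]]' >/dev/null
python3 - <<'E'
from fit import *
st()
for nm,z in (('side','s13'),('top','t13')):
    p,d=pic(nm,z,(160,150,320,270),5); np.save(f'pics/{z}d.npy',d)
o=bot.get_obs(); zt=o['ee_pos'][2]-.0278+.07
for nm,z in (('side','s13d'),('top','t13d')):
    P=cloud(nm,np.load(f'pics/{z}.npy')).reshape(-1,3)
    Q=P[(np.hypot(P[:,0]-.492,P[:,1]-.048)<.03)]; Q=Q[(Q[:,2]<zt+.01)]
    print(nm,len(Q),np.histogram(Q[:,2],bins=np.arange(0,.15,.01))[0])
E
```

```text
t 18.38 tcp [0.4954 0.0476 0.0932] head -0.0 tilt [ 0.002 -1.     0.   ] F [-0.7 -0.3 -2.1] w 0.0328 q [ -2.  44. -15. 118.  29.  21. -40.]
side 744 [ 12 145  81  36   4   0  20  37  39  41  56  63  59 125]
top 0 [0 0 0 0 0 0 0 0 0 0 0 0 0 0]
```

View pics/s13.png

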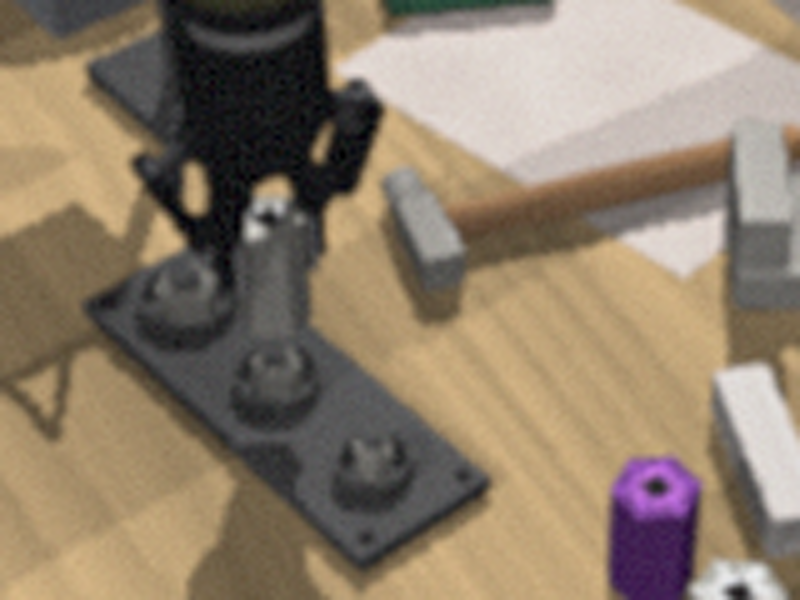

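View pics/t13.png

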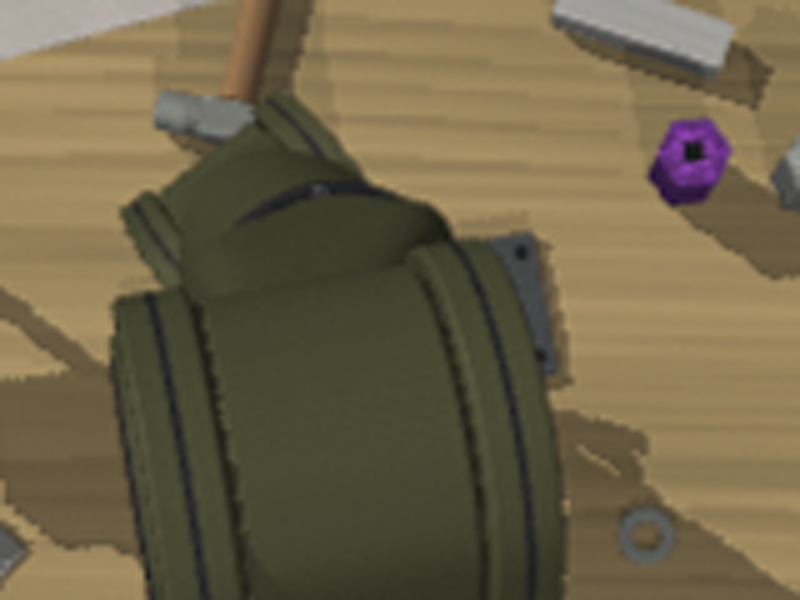

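```bash
cat > held.py <<'E'
from fit import *
def held(ds,c0,z0,z1,nm='side',a=.017,tilt=False):
    Q=np.concatenate([cloud(nm,d).reshape(-1,3) for d in ds]); Q=Q[(np.hypot(Q[:,0]-c0[0],Q[:,1]-c0[1])<.024)&(Q[:,2]>z0)&(Q[:,2]<z1)]
    zm=(z0+z1)/2
    for y0 in (0,):
        def f(p):
            q=Q[:,:2]-p[:2]-((Q[:,2]-zm)[:,None]*p[3:5]*10 if tilt else 0); return hexd(q,a,p[2]*1000)
        r=least_squares(f,[*c0,y0/1000,0,0],loss='soft_l1',f_scale=.0007)
    res=f(r.x); print(len(Q),'c',np.round(r.x[:2]*1000,2),'yaw',round(r.x[2]*1000,1),'tilt/m',np.round(r.x[3:]*10,3),'medabs mm',round(np.median(abs(res))*1000,2)); return r.x
E
python3 - <<'E'
from held import *
st(); ds=[bot.camera('side')[1] for k in range(6)]; np.save('pics/s14d.npy',np.array(ds))
held(ds,(.4925,.048),.07,.095); held(ds,(.4925,.048),.07,.095,tilt=True); held(ds,(.4925,.048),.07,.12,tilt=True)
# same on bench for bias check
held([np.load('pics/side0.npy')],(.4725,-.2135),.008,.06)
E
```

```text
t 18.48 tcp [0.4953 0.0479 0.093 ] head -0.0 tilt [ 0.001 -1.     0.   ] F [ 0.5  0.6 -1.7] w 0.0334 q [ -2.  44. -15. 118.  29.  21. -40.]
573 c [492.86  47.95] yaw -0.2 tilt/m [0. 0.] medabs mm 0.93
573 c [492.84  47.94] yaw 0.3 tilt/m [-0.014 -0.002] medabs mm 0.92
1234 c [492.88  47.95] yaw -0.1 tilt/m [-0.002 -0.001] medabs mm 1.07
212 c [ 471.91 -212.65] yaw -0.2 tilt/m [0. 0.] medabs mm 0.53
```

```bash
python3 -m jog '[[-0.1,0.5,0,0,-1],[-0.2,1,0,0,-1],[-0.2,1.8,0,0,-1],[-0.2,2.3,0,0,-1],[-0.2,2.3,0,0,-1],[-0.2,2.3,0,0,-1],[-0.2,2.3,0,0,-1]]' 100 >/dev/null
python3 - <<'E'
from held import *
st(); ds=[];ps=[]
for k in range(6):
    p,d=bot.camera('side'); ds.append(d); ps.append(p.astype(float))
cv2.imwrite('pics/s15.png',cv2.resize(np.mean(ps,0)[170:250,170:270].astype(np.uint8),None,fx=8,fy=7.4,interpolation=cv2.INTER_CUBIC))
held(ds,(.4905,.048),.048,.072); held(ds,(.4905,.048),.05,.1,tilt=True)
E
```

```text
t 19.37 tcp [0.4928 0.048  0.0691] head 0.0 tilt [-0. -1. -0.] F [-0.3  0.1 -1.8] w 0.033 q [ -3.  46. -12. 119.  30.  18. -41.]
522 c [490.89  48.14] yaw -0.1 tilt/m [0. 0.] medabs mm 0.79
1191 c [490.58  48.03] yaw -0.3 tilt/m [-0.019 -0.004] medabs mm 1.05
```

View pics/s15.png

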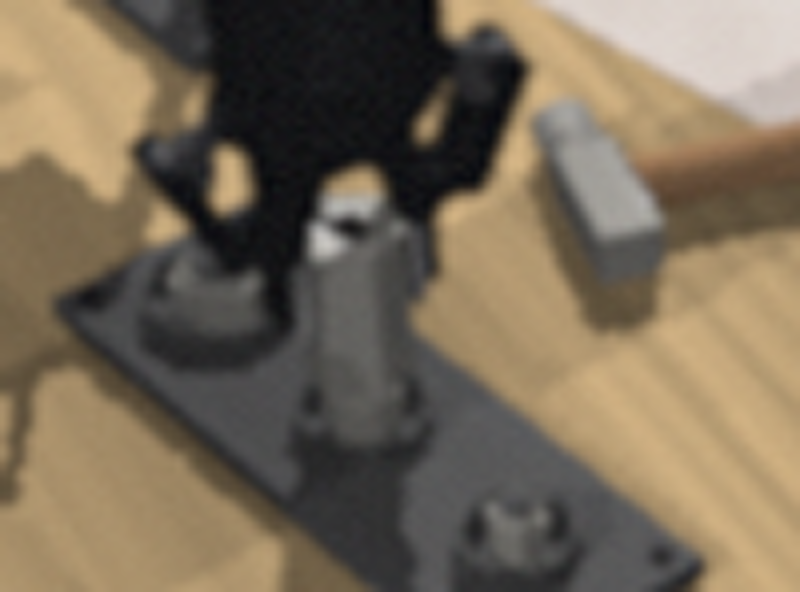

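The socket stands centred over the nut and collar (collar at (360,420) equal on both sides). Lowering in small steps and watching the force.

```bash
python3 -m jog '[[0,0.4,0,0,-1],[0,0.7,0,0,-1],[0,0.7,0,0,-1],[0,0.7,0,0,-1]]' 100 | grep -E "ee|ft"; python3 -m jog '[[0,0.2,0,0,-1],[0,0.4,0,0,-1],[0,0.4,0,0,-1],[0,0.4,0,0,-1]]' | grep -E "ee|ft"
```

```text
ee_pos: [0.4925, 0.0479, 0.062]
ft_force: [0.3, -0.5, -1.8]
ee_pos: [0.4927, 0.0479, 0.0581]
ft_force: [0.1, 1.3, -1.7]
```

Now 3–4 mm below the nut top with no resistance. Continuing.

```bash
python3 -m jog '[[0,0.2,0,0,-1],[0,0.4,0,0,-1],[0,0.4,0,0,-1],[0,0.4,0,0,-1]]' | grep -E "ee|ft";python3 -m jog '[[0,0.2,0,0,-1],[0,0.4,0,0,-1],[0,0.4,0,0,-1],[0,0.4,0,0,-1]]' | grep -E "ee|ft"; python3 -m jog '[[0,0.2,0,0,-1],[0,0.4,0,0,-1],[0,0.4,0,0,-1],[0,0.4,0,0,-1]]' | grep -E "ee|ft"
```

```text
ee_pos: [0.4927, 0.048, 0.0541]
ft_force: [-0.3, -0.3, -1.6]
ee_pos: [0.4927, 0.048, 0.0501]
ft_force: [-0.1, -0.8, -1.8]
ee_pos: [0.4927, 0.0479, 0.0461]
ft_force: [-0.0, 0.6, -2.5]
```

```bash
python3 -m jog '[[0,0.2,0,0,-1],[0,0.4,0,0,-1],[0,0.4,0,0,-1],[0,0.4,0,0,-1]]' | grep -E "ee|ft";python3 -m jog '[[0,0.1,0,0,-1],[0,0.2,0,0,-1],[0,0.2,0,0,-1],[0,0.2,0,0,-1]]' | grep -E "ee|ft"
```

```text
ee_pos: [0.4927, 0.048, 0.0421]
ft_force: [-0.3, 0.1, -1.5]
ee_pos: [0.4927, 0.0479, 0.0402]
ft_force: [1.2, 0.6, -2.2]
```

```bash
python3 -m jog '[[0,0.1,0,0,-1],[0,0.1,0,0,-1],[0,0.1,0,0,-1]]' | grep -E "ee|ft";python3 -m jog '[[0,0.1,0,0,-1],[0,0.1,0,0,-1],[0,0.1,0,0,-1]]' | grep -E "ee|ft"
```

```text
ee_pos: [0.4929, 0.048, 0.0399]
ft_force: [-1.6, -0.4, 5.0]
ee_pos: [0.4929, 0.0479, 0.0398]
ft_force: [-2.1, -0.6, 17.2]
```

Firm contact at TCP 0.0398, which puts the mouth at the plate's 12 mm; push is 17 N. Final look at everything.

Run:
```python
from held import *
st(); ds=[];ps=[]
for k in range(4):
    p,d=bot.camera('side'); ds.append(d); ps.append(p.astype(float))
m=np.mean(ps,0).astype(np.uint8); cv2.imwrite('pics/s16f.png',m)
cv2.imwrite('pics/s16.png',cv2.resize(m[100:260,130:290],None,fx=3.7,fy=3.7,interpolation=cv2.INTER_CUBIC))
held(ds,(.4905,.048),.03,.06)
P=cloud('side',np.median(ds,0)).reshape(-1,3)
Q=P[(np.hypot(P[:,0]-.4905,P[:,1]-.048)<.018)&(P[:,2]>.06)&(P[:,2]<.1)]; print('top face z hist',np.histogram(Q[:,2],bins=np.arange(.06,.1,.003)))
for nm,c,a in (('small',(.4605,-.3675),.014),('large',(.597,-.241),.02)):
    for f in (np.load('pics/side0.npy'),np.median(ds,0)):
        n,b=sockfit(cloud('side',f).reshape(-1,3),c,a); print(nm,n,np.round(b[0],4))
st()
```

```text
t 22.5 tcp [0.4929 0.0479 0.0398] head 0.0 tilt [ 0.001 -1.    -0.001] F [-2.1 -0.6 17.2] w 0.0332 q [ -5.  50.  -9. 120.  32.  13. -43.]
441 c [490.71  47.99] yaw -2.9 tilt/m [0. 0.] medabs mm 1.08
top face z hist (array([ 5,  4,  8,  6,  6,  4, 17, 66,  1,  0,  0,  0,  0]), array([0.06 , 0.063, 0.066, 0.069, 0.072, 0.075, 0.078, 0.081, 0.084,
       0.087, 0.09 , 0.093, 0.096, 0.099]))
small 360 [ 0.0001  0.4606 -0.3671  6.0683 -0.0001]
small 363 [ 0.      0.4606 -0.3672  4.8506 -0.0001]
large 492 [ 0.0002  0.5974 -0.2399 55.5887  0.0001]
large 496 [ 0.0001  0.5974 -0.2398 54.6241 -0.0001]
t 22.7 tcp [0.4928 0.0479 0.0398] head 0.0 tilt [ 0.001 -1.    -0.   ] F [-2.4 -0.4 16.5] w 0.0329 q [ -5.  50.  -9. 120.  32.  13. -43.]
```

View pics/s16.png

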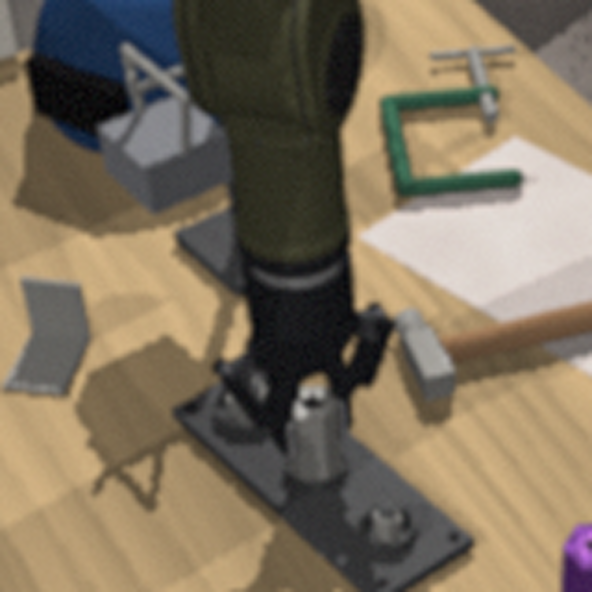

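View pics/s16f.png

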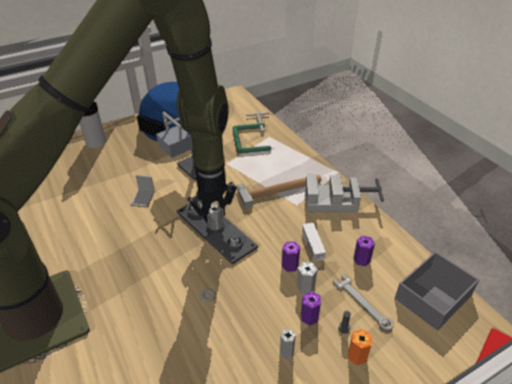

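The socket is seated: its top is at 0.081–0.084 m, as expected for 12 + 70 mm. The cover hangs on the hook, and the other two sockets haven't moved. Handing in.

```bash
python3 -c "
from cell import bot
print(bot.hand_in())"
```

```text
the job is handed in; nothing more can be done
None
```

I hung the spatter cover by its handle on the hook, then gripped the medium socket, the right size for the middle nut, and pushed it home. I handed the job in at about 22.7 s, still gripping it and pressing with about 17 N.

- **Choice of socket:** the side pictures show the three nuts falling in size along the row, with the middle one in between. A fit to its outline gave 24.2 mm across flats. I chose the medium socket from that and did not try the other two.
- **Seating:** the socket went down without resistance, past the nut's top and the collar. It met firm contact with its mouth at about 12 mm, which is the plate's face. In the camera its top stands at 81–84 mm; 82 mm means fully down.
- **Cover:** after I let go it hung level by its bar on the rod. It still looked so in the last side picture, where the arm hides part of the rod.
- **Other things:** the small and large sockets measured the same as at the start, within 0.1 mm. The other things on the bench look untouched in that picture; I did not measure them.

**Where checks disagreed:** the two cameras differed by about 2–3 mm along x, so I lined the socket up with the nut using the side camera alone. The nut's angle was uncertain by several degrees: about -1° from one camera and 5 to 9° from the other. That is within the socket's play, and it slid on without turning. In the last check the arm hid the jig from the top camera.

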